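Clip a snap hook onto the utensil rail and hang the pail from it

TASK

Take the steel snap hook out of the drying block and clip it onto the utensil rail near the middle, pressing it down gently until the rail is right inside its upper bow and the sprung gate has snapped shut underneath. Then hang the little white pail by the notch of its bail in the hook's lower curl and leave it hanging free and still. Never force the rail or the hook, carry the pail upright, and leave the jars, tins and lemon where they are.

Things in the scene. Friction and masses are not known exactly. Their poses are not given: they have to be found in the camera images.
- snap_hook: Twisted S-hook of 8 mm round steel bar, 158 mm tall, 0.12 kg, loose, upright in a 36 mm deep slot: lift it straight up. z up; origin = where the rail's axis lies when fully home. Upper bow in the xz plane (mm), pear-shaped, open downwards: inner top at z +8; front leg (shank) slants from (-18, -6) to (-30, -50), then straight down to z -87; back leg (nose) x +18, ends at z -42.
- gate (a joint): Brass spring gate, 5 mm thick, closing the bow from below: hinged on the shank at (-28, 0, -48) mm of the hook, its tip at (11.5, 0, -36) against the nose. 0 = shut, up to 0.85 rad = pushed up into the bow. The rail opens it when the hook is pressed down (2 to 9 N); it springs shut under the rail only within the last 4 to 7 mm before the bow's top meets the rail, and opens inwards only.
- hook_grip (a point): Centre of the black grip sleeve on the shank, at (-30, 0, -67) mm of the hook: 10 mm wide (y), 16 (x), 28 tall. Fingers close along the hook's y. With the tool leaning about 30 degrees back to the hook's -x side and the TCP 4 mm above this point, the gripper stays clear of block and rail, and the hook can be lowered over the rail from high above, the rail's axis at hook x +1 to +5.
- hook_curl (a point): Axis of an 8 mm bar resting in the lower curl, at (-14, 0, -130) mm of the hook. The curl is a U open upwards in the hook's yz plane, inside width 24; its back (y -16) runs up into the shank, its tip, a black ball, ends at y +22, z -108: a bar along x comes in over the tip from +y. On the rail the hook swings, turns and slides freely; it hangs leaning some 6 to 15 degrees, lower end to +x.
- pail: Small white enamelled pail, blue rim, loose, 0.12 to 0.24 kg, 86 mm wide, 62 tall; origin at the centre of its underside, z up. Its bail is a stiff 8 mm wire fixed upright in the xz plane (it does not fold): legs at x +-47.5 mm, level top with its axis at z 118 from |x| 38 to 9, in the middle a notch 5 mm higher. Hold it by a level part (x +-25), fingers closing along y; both halves are alike.
- bail_notch (a point): Middle of the bail's notch, on the bar axis: (0, 0, 123) mm in the pail's frame. It goes to hook_curl with the bail along the hook's x; hold the half nearer the robot, the tool leaning about 30 degrees back to the robot, so that the gripper clears hook and rail.
- rail_stand: Free-standing utensil rail, fixed. Origin on the worktop midway between the posts, y along the rail, +x away from the robot. The rail is a level 16 mm steel tube over the origin; its height is adjustable and differs every time: axis 280 to 328 mm up, not reported, to be felt or seen; over 20 N strains it. Posts at y +-190 mm, 353 tall, feet 120 long in x. A ladle hangs fixed at y -105 to -180 mm.
- drying_block: Beech block with five narrow slots, 100x150x48 mm, fixed to the worktop, origin at the centre of its underside; the hook stands in the middle slot, which is 10 mm wide in the block's x and 47 in y.
- jar_1: pink-filled glass jar with a yellow lid, about 71 mm wide and 110 mm tall; stands loose, to be left alone. Origin at the centre of its underside.
- jar_2: honey jar with a grey lid, about 70 mm wide and 102 mm tall; stands loose, to be left alone. Origin at the centre of its underside.
- tin_1: round food tin, 75 mm wide and 58 mm tall; stands loose, to be left alone. Origin at the centre of its underside.
- tin_2: low round food tin, 87 mm wide and 40 mm tall; stands loose, to be left alone. Origin at the centre of its underside.
- lemon: yellow lemon lying on the chopping board, 78x55x56 mm; stands loose, to be left alone. Origin at the centre of its underside.
Mind the look-alikes: they are no part of the job. Leave any turquoise look-alike of the pail alone.

How it is judged:
On the way, in this order (a step that is already met when the one before it is completed fails the run):
1. the hook is clipped onto the rail near its middle, fully home with the gate shut, and let go (value of joint gate below 0.2 rad and x of snap_hook in the frame of rail_stand between -0.022 and 0.022 m and y of snap_hook in the frame of rail_stand between -0.08 and 0.08 m and z of snap_hook in the frame of rail_stand between 0.268 and 0.335 m and contact force between snap_hook and rail_stand above 0.3 N and contact force between snap_hook and the fingers below 0.1 N), for 0.3 s.
2. the pail hangs by its bail notch in the hook's lower curl and is let go (contact force between pail and snap_hook above 0.6 N and x of bail_notch in the frame of snap_hook between -0.032 and 0.004 m and y of bail_notch in the frame of snap_hook between -0.016 and 0.016 m and z of bail_notch in the frame of snap_hook between -0.142 and -0.118 m and angle between pail's own z axis and vertical below 0.3 rad and contact force between pail and the fingers below 0.1 N and contact force between pail and rail_stand below 0.1 N), for 0.3 s.
At the end, for the whole second after the job is handed in: Hook on the rail within 80 mm of its middle, rail inside the upper bow, gate shut (under 0.2 rad); pail hanging by its notch (within 16 mm) in the lower curl, within 0.3 rad of upright, touching neither stand nor fingers; both let go and still (under 0.05 m/s) (all of step 1 and all of step 2 and linear speed of each of pail, snap_hook below 0.05 m/s).
It fails at once if the hook is pressed on the rail with more than 20 N (contact force between snap_hook and rail_stand above 20 N).
It fails at once if the pail is pressed on the hook with more than 15 N (contact force between pail and snap_hook above 15 N).
It fails at once if the pail is tipped by more than 0.6 rad (angle between pail's own z axis and vertical above 0.6 rad).
It fails at once if the pail is knocked hard against the rail or its stand (over 8 N) (contact force between pail and rail_stand above 8 N).
It fails at once if a jar, a tin or the lemon is moved by more than 25 mm (distance of any of jar_1, jar_2, tin_1, tin_2, lemon from where it was at the start of the episode above 0.025 m).
It also fails if it takes over 72 s, if anything falls off the work surface, if the arm or the gripper's body presses on something with over 40 N, if the wrist force passes 120 N, or if a joint passes its speed limit or range.

ROBOT

A 7-joint arm with a two-finger parallel gripper is mounted at the origin on a cart in front of the work surface, level with it; the furniture and walls round the work are solid. World frame = base frame: x ahead of the robot, y to its left, z up, the work surface at z = 0. Lengths are in m, angles in rad, forces in N, time in s.
With the tool pointing down it reaches from about 0.4 to 0.9 m from the base axis. Payload 5.6 kg.
Tool frame: the origin (TCP) lies between the finger pads, 19 mm behind the fingertips; this is the grasp point; z points along the fingers, y is the line along which they close (so a half turn about z gives the same grasp; the last joint's range is limited). The gripper opens to 92 mm and grips with 3 to 60 N. Pads are 20 mm wide; open, the fingers measure 128 mm over their backs; the gripper's body (75 mm by 189 mm) begins 69 mm behind the grasp point.
Start: joints at [1.078, 0.468, -0.012, 1.603, 0.006, 1.071, -0.056], TCP at [0.283, -0.585, 0.233] pointing down, gripper open.
Joint ranges: [-2.53, 2.53], [-0.31, 2.02], [-1.57, 1.55], [0.28, 2.44], [-1.29, 4.43], [0.15, 1.84], [-2.92, 2.92]. Speed limits (rad/s): [2.57, 2.57, 3.14, 3.14, 3.14, 3.14, 3.14].

INTERFACE

Orientations are given as a rotation vector (axis times angle).
In Python, from workcell import monitor, optics, ctrl, nets gives the robot as it stands. The module is installed in compiled form; this text tells all that it offers.
- The arm moves only by the tool apply_moves, never from a script. Its argument "deltas" is a list of rows, each an object with "slide": the shift along the world's x, y, z in m, a list of three; "angular": the turn, a rotation vector about the world's x, y, z in degrees, a list of three; "grip": the closure, from -1 (fully open) to 1 (shut). A call has 1 to 8 rows; each row is the pose to reach, as a shift and turn from the pose commanded when the call began; what a row does not reach only later rows make up. A row lasts 1/10 s, in which the tool goes at most 50 mm and 8.59 degrees, less where a joint would pass 70% of its speed; a pose out of reach is approached as far as the arm can. A call with a gripper value outside its range is refused whole. The fingers move at their own pace and stop on an object; "grip_force" is the grip in N (left out, the last holds). Time passes only in rows, so rows that repeat a pose let the fingers close. It gives the time, the measured TCP pose, the force, the opening and the grip force at its end, in the units of the state.
- monitor.get_obs(): the state, without advancing time (a new reading comes with each control period).
- optics.camera(name): name is "side" or "top" or "wrist"; returns the picture (400x640x3 uint8, red, green, blue); there is no depth.
- optics.get_calibration(name): a dict with "fx", "fy", "cx", "cy" (pixels), "R" (3x3) and "t" (3): a world point X has camera coordinates R X + t; the wrist camera has in their place "mount" (4x4, takes a point from camera to tool coordinates, whose origin is the TCP and whose axes are the flange's). Camera axes: x right, y down, z forward; pixel columns grow to the right and rows downward; lengths in m; the calibration is good to about 2 mm. A picture is of the moment at which its call begins: read the wrist's pose just before it. get_calibration takes no time and is no camera call.
- ctrl.finish_job(): hands the job in; it is judged then, once.
Trained networks look in the newest picture that a camera, given by its name, has taken for a name from the list of things; names that differ only in an ending like _2 or _b are one class to them, and where a whole thing is asked for, a point or a joint stands for the part that bears it (a point fixed in the world has none). Each returns a list of dicts, best first, with "score" (0 to 1); they miss things now and then, are a little off and sometimes report something else, mostly with a low value. They report only what shows in the picture. A call takes as long as a camera call. They do not tell look-alikes from the thing itself.
- nets.boxes_of(camera, label): "bbox" ([left, top, right, bottom] in pixels, round what is visible of it).
The state is a dict: "time": time; "q": joint angles; "qd": joint speeds; "effort": joint torques, N m; "tcp_pos": TCP position; "eef_rot": TCP orientation; "ft_force": force on the tool from outside, world axes, zero at the start; "torque": the same for the moment, N m; "gripper_width": opening from 0.0 (shut) to 1.0 (fully open); "grasp_force": force on a finger pad.
Only numpy, scipy, OpenCV 4.12 (cv2) and the standard library are available. Lean on these libraries where they do the work, as an engineer would, in place of code of your own. Each camera call takes 0.05 s, during which the arm holds its last target. There are 200 camera calls.

## Working session

There is one attempt and no reset: what is moved stays moved. The work goes in short steps, Python scripts to look and compute and a tool call to move; the robot and the scene stay as the last step left them, time stands still between calls to the robot, and variables do not carry over. Pictures are saved under pics/ and viewed, at most 10 in all, crops included, and the job is handed in when it is done.

Besides the shell and the picture viewer there is one more tool, called after ">>>" as name([rows], argument=value, ...), one row to a line, values as JSON. apply_moves: Moves the arm, as the interface text tells. Its arguments: {"type":"object","properties":{"deltas":{"type":"array"},"grip_force":{"type":"number"}},"required":["deltas"]}

```bash
mkdir -p pics; cat > h.py <<'E'
import numpy as np, cv2
from scipy.spatial.transform import Rotation as Ro
from workcell import monitor, optics, ctrl, nets
def cal(n):
    c=optics.get_calibration(n)
    if 'mount' in c:
        o=monitor.get_obs(); T=np.eye(4); T[:3,:3]=Ro.from_rotvec(o['eef_rot']).as_matrix(); T[:3,3]=o['tcp_pos']
        M=np.linalg.inv(T@np.array(c['mount'])); c['R']=M[:3,:3]; c['t']=M[:3,3]
    c['R']=np.array(c['R']);c['t']=np.array(c['t']); return c
def proj(c,X):
    p=np.atleast_2d(X)@c['R'].T+c['t']; return np.c_[c['fx']*p[:,0]/p[:,2]+c['cx'],c['fy']*p[:,1]/p[:,2]+c['cy']]
def ray(c,u,v):
    d=c['R'].T@np.array([(u-c['cx'])/c['fx'],(v-c['cy'])/c['fy'],1]); return -c['R'].T@c['t'],d/np.linalg.norm(d)
def onplane(c,u,v,z=0,ax=2):
    o,d=ray(c,u,v); return o+d*(z-o[ax])/d[ax]
def tri(c1,p1,c2,p2):
    o1,d1=ray(c1,*p1);o2,d2=ray(c2,*p2)
    s=np.linalg.lstsq(np.c_[d1,-d2],o2-o1,rcond=None)[0]
    a,b=o1+s[0]*d1,o2+s[1]*d2; return (a+b)/2,np.linalg.norm(a-b)
def save(im,f): cv2.imwrite(f,cv2.cvtColor(im,cv2.COLOR_RGB2BGR))
E
python3 - <<'E'
from h import *
np.set_printoptions(precision=3,suppress=True)
ims={}
for n in ['side','top']:
    ims[n]=optics.camera(n); c=cal(n); print(n,c['fx'],-c['R'].T@c['t'],c['R'][2])
    for l in ['snap_hook','hook_grip','pail','rail_stand','drying_block','jar_1','tin_1','lemon']:
        print(l,[(np.round(b['bbox']).astype(int).tolist(),round(b['score'],2)) for b in nets.boxes_of(n,l)[:4]])
    np.save(n+'.npy',ims[n]); save(ims[n],'pics/%s0.png'%n)
E
```

```text
side 499.123264942363 [0.429 0.664 1.19 ] [ 0.099 -0.561 -0.822]
snap_hook [([295, 340, 323, 369], 0.67)]
hook_grip [([296, 337, 322, 372], 0.69)]
pail [([330, 126, 363, 165], 0.93), ([377, 107, 403, 151], 0.81)]
rail_stand [([230, 105, 324, 319], 0.86)]
drying_block [([284, 327, 341, 398], 0.68)]
jar_1 [([199, 268, 235, 310], 0.68), ([223, 217, 248, 247], 0.4)]
tin_1 [([222, 216, 248, 246], 0.87), ([237, 188, 265, 223], 0.81), ([329, 126, 361, 165], 0.22)]
lemon [([214, 242, 244, 284], 0.71), ([307, 101, 324, 122], 0.45)]
top 479.87460234634693 [ 0.455 -0.065  1.494] [ 0.093  0.008 -0.996]
snap_hook [([192, 213, 210, 235], 0.59)]
hook_grip [([189, 213, 214, 234], 0.47)]
pail [([407, 198, 438, 228], 0.82)]
rail_stand [([219, 153, 388, 208], 0.56), ([178, 202, 236, 255], 0.21)]
drying_block [([180, 204, 235, 255], 0.94)]
jar_1 [([230, 141, 256, 150], 0.79), ([258, 143, 283, 157], 0.54)]
tin_1 [([292, 140, 315, 154], 0.68), ([328, 142, 351, 162], 0.65)]
lemon [([294, 143, 316, 156], 0.61), ([451, 162, 471, 184], 0.58)]
```

View pics/side0.png

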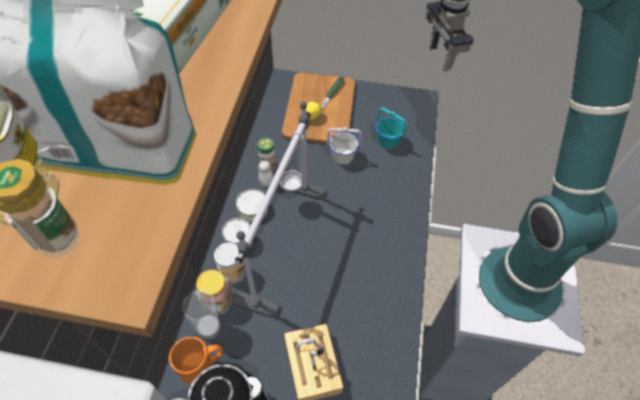

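View pics/top0.png

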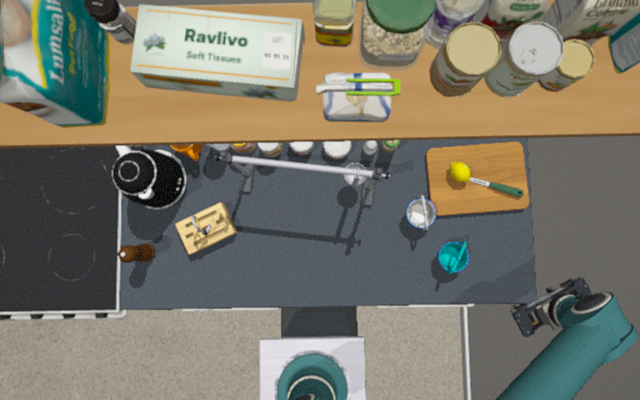

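The white pail shows at side (343,145) and top (421,213). The turquoise look-alike shows at side (390,128) and top (454,257), so the white one is meant. The hook stands in the block, at side (310,350) and top (203,224). I'll enlarge all of these to confirm.

```bash
python3 - <<'E'
from h import *
np.set_printoptions(precision=3,suppress=True)
s=np.load('side.npy');t=np.load('top.npy')
rs=lambda a,k:cv2.resize(a,None,fx=k,fy=k,interpolation=cv2.INTER_CUBIC)
A=rs(s[322:398,275:350],5.2)[:390,:390]; B=rs(t[198:261,172:240],5.7)[:350,:390]
C=rs(s[95:170,295:410],3.4)[:,:390]; D=rs(t[190:275,400:475],3.4)
H=np.zeros((600,800,3),np.uint8)
for im,x,y in [(A,0,0),(B,400,0),(rs(C,.8),0,395),(rs(D,.8),400,365)]:
    h,w=im.shape[:2];h=min(h,600-y);H[y:y+h,x:x+w]=im[:h]
save(H,'pics/crop1.png')
S,T=cal('side'),cal('top')
print('block top z48',onplane(T,207.5,229.5,.048))
print('post near',tri(S,(240,241),T,(221,156)),'far',tri(S,(304,113),T,(386,175)))
for p in [(421,213)]: print('pail',onplane(T,*p,.06),onplane(S,344,150,.05))
print('rail mid z.3',onplane(T,303,167,.30),onplane(T,303,167,.33))
E
```

```text
block top z48 [0.486 0.308 0.048]
post near (array([0.659, 0.201, 0.338]), np.float64(0.0008001356598448515)) far (array([ 0.611, -0.205,  0.299]), np.float64(0.005579862298687597))
pail [ 0.523 -0.334  0.06 ] [ 0.518 -0.32   0.05 ]
rail mid z.3 [0.633 0.003 0.3  ] [0.628 0.001 0.33 ]
```

View pics/crop1.png

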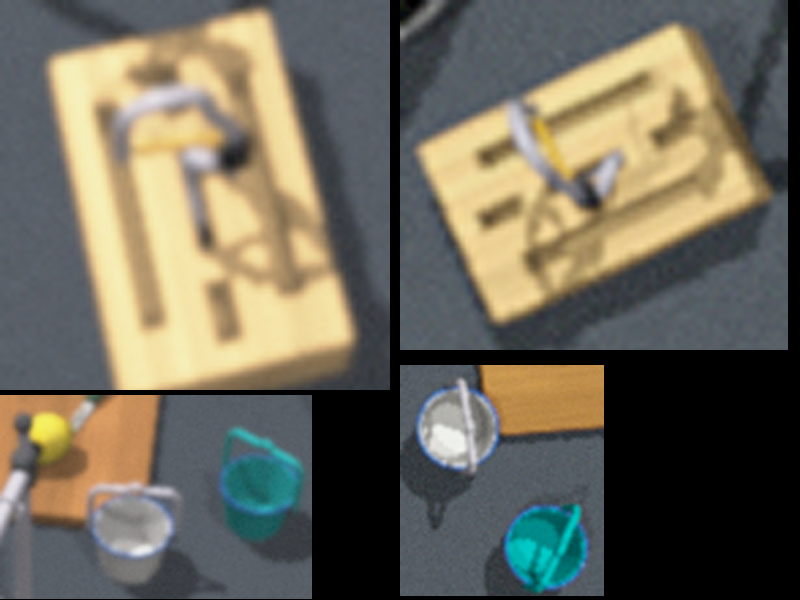

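The crop confirms it: the white pail with the blue rim has its bail roughly along world x. The hook stands in the middle slot with its black sleeve towards the robot, and its curl tip points to world +y. Next I'll work out the poses.

```bash
cat >> h.py <<'E'
def Rz(d): return Ro.from_euler('z',d,degrees=True)
def toolR(yaw,lean=30):
    # fingers point down, tilted forward along yaw; tool y = -/+ hook y
    a=np.radians(lean); z=np.array([np.sin(a),0,-np.cos(a)]); y=np.array([0,-1.,0]); x=np.cross(y,z)
    return Rz(yaw)*Ro.from_matrix(np.c_[x,y,z])
def delta(pos,R):
    o=monitor.get_obs(); c=Ro.from_rotvec(o['eef_rot']); out=[]
    for k in (0,180):
        d=(R*Ro.from_euler('z',k,degrees=True)*c.inv()).as_rotvec(degrees=True); out.append(d)
    i=int(np.argmin([np.linalg.norm(d) for d in out]))
    return np.array(pos)-o['tcp_pos'],out[i]
E
python3 - <<'E'
from h import *
from scipy.optimize import least_squares
np.set_printoptions(precision=4,suppress=True)
S,T=cal('side'),cal('top')
cr=[(172+(u-400)/5.7,198+v/5.7) for u,v in [(418,150),(680,28),(757,195),(495,322)]]
P=np.array([onplane(T,*p,.048) for p in cr]); c=P.mean(0); print(P[:,:2],c)
print('sides',np.linalg.norm(P-np.roll(P,1,0),axis=1))
d=P[0]-P[1]+P[3]-P[2]; yaw=np.degrees(np.arctan2(-d[0],d[1])); print('yaw',yaw)
# rail line: find per-row/col bright tube centre near guess
r=lambda x0,yaw,h,y:[x0-np.sin(yaw)*y,np.cos(yaw)*y,h]
o=monitor.get_obs(); print(Ro.from_rotvec(o['eef_rot']).as_matrix(),o['tcp_pos'],o['gripper_width'])
def pick(im,C,p,ys):
    g=cv2.GaussianBlur(cv2.cvtColor(im,cv2.COLOR_RGB2GRAY),(3,3),0).astype(float); out=[]
    for y in ys:
        X=np.array(r(*p,y)); a=proj(C,X)[0]; b=proj(C,r(*p,y+.01))[0]; t=(b-a)/np.linalg.norm(b-a); n=np.array([-t[1],t[0]])
        k=np.arange(-9,9.1,.5); q=a+k[:,None]*n
        v=cv2.remap(g.astype(np.float32),q[:,0].astype(np.float32).reshape(1,-1),q[:,1].astype(np.float32).reshape(1,-1),cv2.INTER_LINEAR)[0]
        w=np.clip(v-np.percentile(v,70),0,None); m=np.abs(k-k[v.argmax()])<4; out.append(a+n*(w*m*k).sum()/(w*m).sum())
    return np.array(out)
s=np.load('side.npy');t=np.load('top.npy'); p=np.array([.634,-.117,.305])
ys=np.array([-.07,-.04,-.02,0,.02,.04,.07,.1,.13])
for it in range(3):
    qs,qt=pick(s,S,p,ys),pick(t,T,p,ys)
    def f(v):
        e=[]
        for C,Q in((S,qs),(T,qt)):
            a,b=proj(C,[r(*v,-.1),r(*v,.15)]); n=(b-a)/np.linalg.norm(b-a); e+=list((Q-a)@np.array([-n[1],n[0]]))
        return e
    q=least_squares(f,p,loss='soft_l1'); p=q.x; print('rail',p,np.degrees(p[1]),np.round(q.fun,1))
# pail: bail ends in top crop
e=[(400+(u-400)/2.72,190+(v-365)/2.72) for u,v in [(460,380),(475,470)]]
E=np.array([onplane(T,*q,.11) for q in e]); d=E[0]-E[1]; print('bail',E,E.mean(0),np.degrees(np.arctan2(d[1],d[0])),np.linalg.norm(d))
h=Rz(yaw); O=c+h.apply([.014,-.003,0]); O[2]=.154; g=O+h.apply([-.030,0,-.063]); print('hook',O,'grip',g)
print(delta(g,toolR(yaw)))
E
```

```text
[[0.5035 0.4057]
 [0.5656 0.2668]
 [0.4764 0.2258]
 [0.4123 0.364 ]] [0.4894 0.3156 0.048 ]
sides [0.1002 0.1522 0.0981 0.1523]
yaw 24.484391895616326
[[ 0.9006  0.4347 -0.    ]
 [ 0.4347 -0.9006 -0.0001]
 [-0.      0.     -1.    ]] [ 0.2826 -0.5854  0.2333] 1.0038729551059267
rail [ 0.6364 -0.1375  0.2962] -7.878518439986476 [-0.1 -0.1 -0.3 -0.4 -0.2 -0.5  6.5  6.9 -0.6  0.3  0.2  0.2  0.   0.
 -0.  -0.2 -0.3 -0.3]
rail [ 0.6365 -0.137   0.2957] -7.848223849005743 [-0.  -0.1 -0.4 -0.3 -0.2 -0.5  6.9  7.4 -0.7  0.3  0.2  0.1  0.   0.
 -0.  -0.2 -0.3 -0.2]
rail [ 0.6365 -0.1369  0.2957] -7.84122526967591 [-0.  -0.1 -0.4 -0.3 -0.2 -0.5  6.9  7.4 -0.7  0.3  0.2  0.1  0.1  0.
 -0.  -0.2 -0.3 -0.2]
bail [[ 0.5711 -0.3293  0.11  ]
 [ 0.4755 -0.3416  0.11  ]] [ 0.5233 -0.3355  0.11  ] 7.3170903200820385 0.09640595431697893
hook [0.5034 0.3187 0.154 ] grip [0.4761 0.3062 0.091 ]
(array([ 0.1936,  0.8916, -0.1423]), array([ 12.7414, -27.1631,  -1.2521]))
```

>>> apply_moves([
  {"slide":[0.05,0.02,0.05],"angular":[0,0,0],"grip":-1},
  {"slide":[0.12,0.45,0.06],"angular":[0,0,0],"grip":-1},
  {"slide":[0.12,0.45,0.06],"angular":[0,0,0],"grip":-1},
  {"slide":[0.12,0.45,0.06],"angular":[0,0,0],"grip":-1},
  {"slide":[0.12,0.45,0.06],"angular":[0,0,0],"grip":-1},
  {"slide":[0.12,0.45,0.06],"angular":[0,0,0],"grip":-1},
  {"slide":[0.12,0.45,0.06],"angular":[0,0,0],"grip":-1},
  {"slide":[0.12,0.45,0.06],"angular":[0,0,0],"grip":-1},
], grip_force=30)

```text
time: 1.7
tcp_pos: [0.3842, -0.227, 0.2882]
eef_rot: [3.062, 0.7, 0.001]
ft_force: [1.3, -0.5, -0.4]
gripper_width: 0.998
grasp_force: 0.0
```

>>> apply_moves([
  {"slide":[0.02,0.49,-0.04],"angular":[12.7,-27.2,-1.3],"grip":-1},
  {"slide":[0.02,0.49,-0.04],"angular":[12.7,-27.2,-1.3],"grip":-1},
  {"slide":[0.02,0.49,-0.04],"angular":[12.7,-27.2,-1.3],"grip":-1},
  {"slide":[0.02,0.49,-0.04],"angular":[12.7,-27.2,-1.3],"grip":-1},
  {"slide":[0.02,0.49,-0.04],"angular":[12.7,-27.2,-1.3],"grip":-1},
  {"slide":[0.02,0.49,-0.04],"angular":[12.7,-27.2,-1.3],"grip":-1},
  {"slide":[0.02,0.49,-0.04],"angular":[12.7,-27.2,-1.3],"grip":-1},
  {"slide":[0.02,0.49,-0.04],"angular":[12.7,-27.2,-1.3],"grip":-1},
])

```text
time: 2.5
tcp_pos: [0.3999, 0.1711, 0.2556]
eef_rot: [-2.867, -0.623, -0.772]
ft_force: [1.7, -1.3, -0.8]
gripper_width: 0.997
grasp_force: 0.0
```

>>> apply_moves([
  {"slide":[0,0.1,0],"angular":[0,0,0],"grip":-1},
  {"slide":[0,0.1,0],"angular":[0,0,0],"grip":-1},
  {"slide":[0,0.1,0],"angular":[0,0,0],"grip":-1},
])

```text
time: 2.8
tcp_pos: [0.3995, 0.2735, 0.2557]
eef_rot: [-2.863, -0.63, -0.77]
ft_force: [0.1, -0.9, -0.3]
gripper_width: 1.002
grasp_force: 0.0
```

```bash
python3 - <<'E'
from h import *
np.set_printoptions(precision=4,suppress=True)
c=cal('wrist'); im=optics.camera('wrist')
o=monitor.get_obs(); print(o['tcp_pos'],delta([.4761,.3062,.091],toolR(24.5)),-c['R'].T@c['t'],c['fx'])
print(nets.boxes_of('wrist','snap_hook')[:2],nets.boxes_of('wrist','hook_grip')[:2])
h=Rz(24.5); O=np.array([.5034,.3187,.154])
for P in [(0,0,.012),(-.018,0,-.006),(-.03,0,-.053),(-.03,0,-.067),(-.03,0,-.081),(.018,0,-.042),(-.014,.022,-.108)]:
    u=proj(c,O+h.apply(P))[0]; print(P,u); cv2.circle(im,tuple(int(round(x)) for x in u),3,(255,0,0),1)
np.save('w1.npy',im); save(im,'pics/w1.png')
E
```

```text
[0.3997 0.2741 0.256 ] (array([ 0.0764,  0.0321, -0.165 ]), array([ 0.0488,  0.1543, -0.3395])) [0.3882 0.2674 0.4235] 340.16254136060223
[{'bbox': [305.8, 118.3, 344.1, 206.1], 'score': 0.61}] [{'bbox': [307.2, 117.7, 343.0, 205.6], 'score': 0.76}]
(0, 0, 0.012) [326.1958 130.2271]
(-0.018, 0, -0.006) [325.9774 158.6675]
(-0.03, 0, -0.053) [325.6553 187.5335]
(-0.03, 0, -0.067) [325.5907 191.4235]
(-0.03, 0, -0.081) [325.5309 195.0236]
(0.018, 0, -0.042) [325.9304 138.0217]
(-0.014, 0.022, -0.108) [306.4781 187.7502]
```

View pics/w1.png

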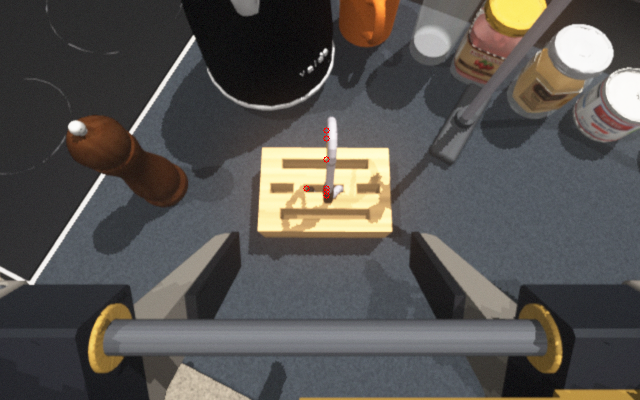

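The wrist view shows the hook upright at column ~331, with the sleeve at about (329,195). That is ~4 px (3 mm) from my projection towards hook -y, so I'll correct for it and approach along the tool axis.

>>> apply_moves([
  {"slide":[0.016,0.005,-0.039],"angular":[0,0,0],"grip":-1},
  {"slide":[0.032,0.009,-0.078],"angular":[0,0,0],"grip":-1},
  {"slide":[0.047,0.016,-0.107],"angular":[0,0,0],"grip":-1},
  {"slide":[0.0625,0.023,-0.136],"angular":[0,0,0],"grip":-1},
  {"slide":[0.0775,0.0295,-0.165],"angular":[0,0,0],"grip":-1},
  {"slide":[0.0775,0.0295,-0.165],"angular":[0,0,0],"grip":-1},
  {"slide":[0.0775,0.0295,-0.165],"angular":[0,0,0],"grip":0.5},
  {"slide":[0.0775,0.0295,-0.165],"angular":[0,0,0],"grip":1},
], grip_force=30)

```text
time: 3.75
tcp_pos: [0.3917, 0.2394, 0.2113]
eef_rot: [-2.858, -0.621, -0.778]
ft_force: [-0.5, 0.1, 0.6]
gripper_width: 0.847
grasp_force: 0.0
```

>>> apply_moves([
  {"slide":[0,0,0],"angular":[0,0,0],"grip":1},
  {"slide":[0,0,0],"angular":[0,0,0],"grip":1},
  {"slide":[0,0,0],"angular":[0,0,0],"grip":1},
  {"slide":[0,0,0],"angular":[0,0,0],"grip":1},
  {"slide":[0,0,0],"angular":[0,0,0],"grip":1},
  {"slide":[0,0,0],"angular":[0,0,0],"grip":1},
])

```text
time: 4.35
tcp_pos: [0.3917, 0.2395, 0.2112]
eef_rot: [-2.858, -0.621, -0.777]
ft_force: [-0.2, 0.4, 0.6]
gripper_width: 0.327
grasp_force: 0.0
```

```bash
python3 - <<'E'
from h import *
np.set_printoptions(precision=3,suppress=True)
o=monitor.get_obs(); print(o['q'],o['tcp_pos'],Ro.from_rotvec(o['eef_rot']).as_matrix())
E
```

```text
[ 1.127 -0.307 -1.569  2.375 -0.894  0.336 -0.876] [0.392 0.24  0.211] [[ 0.785  0.416  0.46 ]
 [ 0.357 -0.909  0.214]
 [ 0.507 -0.004 -0.862]]
```

The arm stalled on joint limits (q2 −0.31, q3 −1.57): it took the turn up in the elbow swivel. I'll fit a simple kinematic model to find a way round.

```bash
cat > kin.py <<'E'
import numpy as np, itertools
from scipy.spatial.transform import Rotation as Ro
from scipy.optimize import least_squares
D=[([1.078,.468,-.012,1.603,.006,1.071,-.056],[.2826,-.5854,.2333],[[.9006,.4347,0],[.4347,-.9006,-.0001],[0,0,-1]]),
   ([1.127,-.307,-1.569,2.375,-.894,.336,-.876],[.392,.240,.211],[[.785,.416,.46],[.357,-.909,.214],[.507,-.004,-.862]])]
def fk(q,p,s):
    yaw,h,a,b,c,e1,e2,ty=p; R=Ro.from_euler('z',yaw); x=np.zeros(3)
    def j(ax,v):
        nonlocal R; R=R*Ro.from_euler(ax,v)
    def m(*v):
        nonlocal x; x=x+R.apply(v)
    j('z',s[0]*q[0]);m(0,0,h);j('y',q[1]);j('z',s[1]*q[2]);m(e1,0,a);j('y',q[3]);m(-e1,0,0);j('z',s[2]*q[4]);m(0,0,b);j('y',q[5]);m(e2,0,0);j('z',s[3]*q[6]+ty);m(0,0,c)
    return x,R
if __name__=='__main__':
    for s in itertools.product((1,-1),repeat=4):
        def f(p):
            e=[]
            for q,x,M in D:
                X,R=fk(q,p,s); e+=list(3*(X-x))+list((R.as_matrix()-np.array(M)).ravel())
            return np.array(e+list(.01*np.array(p[5:7])))
        best=min((least_squares(f,[y0,.3,.4,.4,.3,0,0,t0]) for y0 in(0,3,-2) for t0 in(0,1.5,3,-1.5)),key=lambda r:r.cost)
        print(s,round(best.cost,5),np.round(best.x,3))
E
python3 kin.py | sort -k5 | awk '{print}' | head -16
```

```text
-4.1500e+01  3.0740e+00]
(-1, -1, -1, -1) 0.00062 [-0.043  1.427  1.467  0.993  1.747 -0.658 -0.021  1.531]
(-1, 1, 1, 1) 0.00148 [-3.178  2.412 -0.725  0.14   1.427 -0.09   0.322 -1.548]
(1, 1, 1, 1) 0.00191 [ 0.938  0.71  -1.937 -0.62  -0.597  0.838  0.382 -1.516]
(1, -1, -1, -1) 0.00474 [ 4.072 -0.182  0.152  0.262 -0.301  0.243 -0.018  1.563]
(1, 1, 1, -1) 1.21766 [  0.879  -8.076  -8.655  -4.566 -11.427   5.67    0.521   3.78 ]
(-1, -1, -1, 1) 1.27539 [ 0.015 10.147  8.017  4.9   12.401 -5.436 -0.196  2.517]
(1, 1, -1, 1) 1.32414 [ 1.4000e-02  6.8700e+01 -1.4336e+01  6.5560e+00  3.9723e+01 -2.9995e+01
(-1, 1, 1, -1) 1.34264 [-3.239 -6.507 -7.541 -3.865 -9.565  4.813  0.463  3.747]
(-1, -1, 1, -1) 1.38473 [  0.849 -66.191  13.288  -5.921 -39.007  29.794  41.288   3.194]
(1, -1, -1, 1) 1.40383 [-2.152  8.661  6.8    4.226 10.506 -4.605 -0.196  2.549]
(-1, 1, -1, 1) 1.43984 [  2.258  64.065 -13.516   6.065  36.954 -27.89  -38.627   3.115]
(1, -1, 1, -1) 1.50264 [  4.891 -61.573  12.486  -5.424 -36.241  27.689  38.432   3.156]
(1, -1, 1, 1) 3.47583 [-2.294  7.271 -1.04   1.057  4.269 -3.124 -4.477  0.351]
(-1, 1, -1, -1) 3.55512 [-3.091 -5.953 -1.038 -1.415 -4.787  3.859  4.234 -0.372]
(-1, -1, 1, 1) 3.65182 [-0.126  6.323 -0.872  0.932  3.708 -2.709 -3.942  6.716]
```

```bash
python3 - <<'E'
from kin import *
s=(-1,)*4
def f(p,reg=True):
    e=[]
    for q,x,M in D:
        X,R=fk(q,p,s); e+=list(10*(X-x))+list(.3*(R.as_matrix()-np.array(M)).ravel())
    return np.array(e)
g=lambda v:np.r_[v[4],v[:4],0,0,v[5]]
r=least_squares(lambda v:f(g(v)),[.3,.4,.4,.3,0,1.57]); print(np.round(r.x,3),r.cost); print(np.round(f(g(r.x)),2))
g2=lambda v:np.r_[v[4],v[:4],v[6],0,v[5]]
r=least_squares(lambda v:f(g2(v)),[.3,.4,.4,.3,0,1.57,0]); print(np.round(r.x,3),r.cost)
E
```

```text
[ 0.223  0.565  0.451  0.279 -0.051  1.524] 0.00019603270299666626
[ 0.01 -0.   -0.01  0.   -0.   -0.   -0.   -0.    0.    0.   -0.    0.
 -0.   -0.01  0.01 -0.   -0.    0.    0.   -0.   -0.01 -0.    0.01 -0.  ]
[ 0.383  0.684  0.525  0.471 -0.051  1.524 -0.086] 6.561702846618119e-05
```

```bash
cat > sim.py <<'E'
from kin import *
P=[-.051,.223,.565,.451,.279,0,0,1.524]; S4=(-1,)*4
LO=np.array([-2.53,-.31,-1.57,.28,-1.29,.15,-2.92]);HI=np.array([2.53,2.02,1.55,2.44,4.43,1.84,2.92])
def pose(q): return fk(q,P,S4)
def jac(q):
    x,R=pose(q); J=np.zeros((6,7))
    for i in range(7):
        d=np.array(q,float); d[i]+=1e-5; y,Q=pose(d); J[:3,i]=(y-x)/1e-5; J[3:,i]=(Q*R.inv()).as_rotvec()/1e-5
    return J
def go(q,x,R,n=1,W=np.ones(7),lam=1e-3,null=None,log=None):
    q=np.array(q,float)
    for k in range(n):
        y,Q=pose(q); dx=np.array(x)-y; dr=(R*Q.inv()).as_rotvec()
        f=min(1,.05/max(1e-9,np.linalg.norm(dx)),.15/max(1e-9,np.linalg.norm(dr)))
        tx=y+dx*f; tR=Ro.from_rotvec(dr*f)*Q
        for it in range(15):
            y,Q=pose(q); e=np.r_[tx-y,(tR*Q.inv()).as_rotvec()]; J=jac(q); A=J*W
            Ji=(W[:,None]*J.T)@np.linalg.inv(J@(W[:,None]*J.T)+lam**2*np.eye(6)); dq=Ji@e
            if null is not None: dq+= (np.eye(7)-Ji@J)@(null*(0-q)*np.array([0,0,1,0,0,0,0]))
            q=np.clip(q+dq,LO,HI)
    return q
E
cat > t.py <<'E'
from sim import *
from h import toolR
q=D[0][0]; x0=np.array(D[0][1]);R0=pose(q)[1]
for null in (None,.02,.2):
    q=np.array(D[0][0])
    for x,R,n in [(x0+[.05,.02,.05],R0,1),(x0+[.12,.45,.06],R0,7),([.404,.263,.256],toolR(24.5),8),([.3997,.2741,.256],toolR(24.5),3),([.4315,.2828,.1776],toolR(24.5),2),([.477,.3035,.091],toolR(24.5),4)]:
        q=go(q,x,R,n,null=null); print(null,np.round(q,2),np.round(pose(q)[0]-x,3))
E
python3 t.py
```

```text
None [ 1.03  0.45 -0.02  1.55  0.01  1.14 -0.11] [-0.016 -0.007 -0.017]
None [ 0.65  0.1  -0.17  1.98  0.02  1.06 -0.65] [-0.019 -0.094 -0.006]
None [ 0.31 -0.1  -0.69  2.29 -0.2   0.51 -1.38] [-0.004 -0.093  0.006]
None [ 0.33  0.01 -1.05  2.26  0.36  0.38 -2.17] [0. 0. 0.]
None [-0.    0.25 -0.79  2.3   1.17  0.33 -2.92] [0. 0. 0.]
None [ 0.13  0.65 -1.08  2.28  1.71  0.67 -2.92] [-0.005 -0.002  0.01 ]
0.02 [ 1.03  0.45 -0.02  1.55  0.01  1.14 -0.11] [-0.016 -0.007 -0.017]
0.02 [ 0.58  0.09 -0.1   1.98  0.01  1.06 -0.65] [-0.019 -0.094 -0.006]
0.02 [-0.05 -0.08 -0.37  2.29 -0.11  0.51 -1.47] [-0.004 -0.093  0.006]
0.02 [-0.32  0.01 -0.41  2.26  0.34  0.38 -2.14] [ 0. -0.  0.]
0.02 [-0.52  0.19 -0.19  2.3   0.82  0.2  -2.6 ] [0. 0. 0.]
0.02 [-0.99  0.43  0.41  2.27  1.2   0.15 -2.92] [ 0.011 -0.065  0.009]
0.2 [ 1.02  0.45 -0.    1.55  0.    1.14 -0.11] [-0.016 -0.007 -0.017]
0.2 [ 0.5   0.09 -0.01  1.98  0.    1.06 -0.63] [-0.019 -0.094 -0.006]
0.2 [-0.41 -0.07 -0.03  2.29 -0.04  0.5  -1.54] [-0.004 -0.093  0.006]
0.2 [-0.71  0.01 -0.01  2.26  0.33  0.38 -2.14] [ 0. -0.  0.]
0.2 [-0.72  0.19  0.04  2.3   0.61  0.17 -2.41] [0. 0. 0.]
0.2 [-0.84  0.41  0.22  2.26  1.48  0.15 -2.92] [ 0.014 -0.041  0.008]
```

```bash
cat > t2.py <<'E'
from sim import *
from h import toolR
rng=np.random.default_rng(0)
mid=(LO+HI)/2; half=(HI-LO)/2
def iks(x,R,n=150):
    out=[]
    for k in (0,180):
        T=R*Ro.from_euler('z',k,degrees=True)
        for i in range(n):
            q0=rng.uniform(LO+.05,HI-.05)
            f=lambda q:np.r_[10*(pose(q)[0]-x),3*(T*pose(q)[1].inv()).as_rotvec(),.02*((q-mid)/half)**4]
            try:r=least_squares(f,q0,bounds=(LO+.03,HI-.03),max_nfev=60)
            except Exception: continue
            e=f(r.x)[:6]
            if np.linalg.norm(e)<.03:
                m=(1-np.abs((r.x-mid)/half)).min(); out.append((m,k,r.x))
    out.sort(key=lambda o:-o[0]); return out
def show(name,x,R,n=40,top=6):
    o=iks(x,R,n); print(name,len(o)); seen=[]
    for m,k,q in o:
        if all(np.abs(q-s).max()>.4 for s in seen):
            seen.append(q); print('  %.2f %d'%(m,k),np.round(q,2),np.round(pose(q)[0]-x,3))
        if len(seen)>=top: break
if __name__=='__main__':
    for l in (25,35): show('grasp%d'%l,[.477,.3035,.091],toolR(24.5,l),20,5)
    show('clip',[.61,.0,.235],toolR(-8,30),20,4)
E
time python3 t2.py
```

```text
grasp25 23
  0.21 180 [ 0.02  0.59 -0.9   2.22  1.49  0.53 -0.03] [0. 0. 0.]
  0.04 180 [-1.07  0.47  0.53  2.22 -1.15  0.18  2.47] [0. 0. 0.]
  0.01 0 [-1.15  0.49  0.64  2.22 -1.26  0.23 -0.57] [0. 0. 0.]
  0.01 0 [-0.48  0.43 -0.21  2.21  1.13  0.18 -2.89] [0. 0. 0.]
grasp35 28
  0.11 180 [-0.03  0.57 -0.83  2.32  2.01  0.56 -0.55] [0. 0. 0.]
  0.11 0 [-0.32  0.47 -0.44  2.32  2.21  0.37  2.34] [ 0.  0. -0.]
  0.11 0 [-1.24  0.53  0.72  2.32  3.94  0.31  0.46] [ 0.  0. -0.]
  0.07 180 [-0.89  0.44  0.27  2.32  3.13  0.21 -1.81] [-0. -0.  0.]
clip 22
  0.36 180 [ 0.62  0.33 -0.88  2.05  0.88  0.5   0.56] [0. 0. 0.]
  0.29 180 [ 0.28  0.26 -0.44  2.05  0.58  0.4   0.83] [ 0. -0.  0.]
  0.26 0 [ 0.09  0.24 -0.22  2.05  0.42  0.37 -2.17] [ 0. -0.  0.]
  0.24 0 [-0.65  0.29  0.68  2.05 -0.33  0.36 -1.47] [0. 0. 0.]
real	0m27.575s
user	0m27.974s
sys	0m0.199s
```

Good: with the tool turned half round, the grasp and the clip both lie in one comfortable joint family. I'll back off, recentre and turn the tool.

>>> apply_moves([
  {"slide":[0.03,-0.02,0.04],"angular":[-3,7,0],"grip":-1},
  {"slide":[0.06,-0.06,0.08],"angular":[-6,14,0],"grip":-1},
  {"slide":[0.07,-0.1,0.12],"angular":[-9,21,0],"grip":-1},
  {"slide":[0.08,-0.14,0.16],"angular":[-12.5,27,0],"grip":-1},
  {"slide":[0.08,-0.18,0.17],"angular":[-12.5,27,0],"grip":-1},
  {"slide":[0.08,-0.2,0.17],"angular":[-12.5,27,0],"grip":-1},
  {"slide":[0.08,-0.2,0.17],"angular":[-12.5,27,0],"grip":-1},
  {"slide":[0.08,-0.2,0.17],"angular":[-12.5,27,0],"grip":-1},
])

```text
time: 5.15
tcp_pos: [0.4539, 0.0352, 0.3881]
eef_rot: [-3.07, -0.658, -0.047]
ft_force: [0.3, 1.3, -0.0]
gripper_width: 0.989
grasp_force: 0.0
```

```bash
cat > q.py <<'E'
from h import *
np.set_printoptions(precision=3,suppress=True)
o=monitor.get_obs(); print(o['q'],o['tcp_pos']); print(Ro.from_rotvec(o['eef_rot']).as_matrix())
from sim import *
x,R=pose(o['q']); print('model err',x-o['tcp_pos'],np.degrees((R*Ro.from_rotvec(o['eef_rot']).inv()).as_rotvec()))
E
python3 q.py
```

```text
[ 1.763 -0.306 -1.567  1.806 -0.329  1.322 -0.877] [0.454 0.035 0.388]
[[ 0.912  0.41   0.029]
 [ 0.41  -0.912  0.007]
 [ 0.029  0.005 -1.   ]]
model err [ 0.013 -0.007 -0.005] [-0.078 -0.018 -0.242]
```

```bash
cat > t3.py <<'E'
from sim import *
import sim
D.append(([1.763,-.306,-1.567,1.806,-.329,1.322,-.877],[.454,.035,.388],[[.912,.41,.029],[.41,-.912,.007],[.029,.005,-1]]))
def f(p):
    e=[]
    for q,x,M in D:
        X,R=fk(q,p,S4); e+=list(10*(X-x))+list((R.as_matrix()-np.array(M)).ravel())
    return np.array(e)
r=least_squares(f,P); print(np.round(r.x,4),np.round(f(r.x)[[0,1,2,12,13,14,24,25,26]]/10,4))
sim.P[:]=list(r.x)
q0=np.array(D[1][0]); R1=pose(q0)[1]; x1=pose(q0)[0]
for W in (np.ones(7),):
  for lam in (1e-3,.05,.2):
    q=q0.copy()
    for s,a in [([.03,-.02,.04],[-3,7,0]),([.06,-.06,.08],[-6,14,0]),([.07,-.1,.12],[-9,21,0]),([.08,-.14,.16],[-12.5,27,0]),([.08,-.18,.17],[-12.5,27,0])]+[([.08,-.2,.17],[-12.5,27,0])]*3:
        q=go(q,x1+s,Ro.from_rotvec(a,degrees=True)*R1,1,lam=lam)
    print(lam,np.round(q,2),pose(q)[0])
E
python3 t3.py
```

```text
[-0.0519  0.2934  0.6109  0.4883  0.3527 -0.0339  0.0081  1.5218] [-0.0007  0.0005  0.0041 -0.001   0.0021  0.0001  0.0022 -0.0009 -0.0042]
0.001 [ 1.82 -0.31 -1.57  1.78 -0.35  1.33 -0.85] [0.46912174 0.01897942 0.39423182]
0.05 [ 1.82 -0.31 -1.57  1.78 -0.35  1.33 -0.85] [0.46867798 0.01979611 0.39395324]
0.2 [ 1.79 -0.31 -1.57  1.79 -0.34  1.33 -0.87] [0.46436887 0.02748823 0.39133939]
```

```bash
python3 - <<'E'
import re
s=open('sim.py').read()
s=re.sub(r'P=\[.*?\];','P=[-.0519,.2934,.6109,.4883,.3527,-.0339,.0081,1.5218];',s); s=s.replace('range(15)','range(6)')
open('sim.py','w').write(s)
E
cat > t4.py <<'E'
from sim import *
from h import toolR
mid=(LO+HI)/2; half=(HI-LO)/2
q0=np.array([1.763,-.306,-1.567,1.806,-.329,1.322,-.877]); x0,R0=pose(q0)
G=toolR(24.5,30)*Ro.from_euler('z',180,degrees=True)
def turn(q,x,w,n):   # gradual z turn of w deg with move to x
    x1,R1=pose(q)
    for i in range(1,n+1): q=go(q,x1+(np.array(x)-x1)*i/n,Ro.from_euler('z',w*i/n,degrees=True)*R1,1)
    return q
res=[]
for X in ([.45,.0,.40],[.6,-.1,.42],[.45,-.35,.35],[.3,-.5,.3],[.55,-.35,.45],[.45,-.2,.5],[.3,.3,.5]):
  for w in (180,-180,0):
    for lean in (30,):
      q=turn(q0,X,w,21); qa=q.copy()
      if w==0: Gt=toolR(24.5,lean)
      else: Gt=toolR(24.5,lean)*Ro.from_euler('z',180,degrees=True)
      q=go(q,[.39,.264,.24],Gt,16);qb=q.copy(); q=go(q,[.43,.282,.178],Gt,3); q=go(q,[.477,.3035,.091],Gt,4)
      x,R=pose(q); e=np.linalg.norm(x-[.477,.3035,.091]),np.degrees((Gt*R.inv()).magnitude())
      print(X,w,'err %.3f %.0f'%e,'m %.2f'%(1-np.abs((q-mid)/half)).min(),np.round(qa,2),np.round(qb,2),np.round(q,2))
E
python3 t4.py
```

```text
[0.45, 0.0, 0.4] 180 err 0.347 26 m 0.00 [ 1.88 -0.31 -1.57  1.76 -0.32  1.41  2.12] [ 0.98 -0.31 -1.44  2.31 -0.73  0.42  2.07] [ 1.7  -0.31 -1.57  2.42 -1.29  0.23  2.86]
[0.45, 0.0, 0.4] -180 err 0.292 13 m 0.00 [ 1.91 -0.31 -1.27  1.8  -0.6   1.53 -2.92] [ 1.11 -0.31 -1.23  2.39 -1.29  0.75 -2.92] [ 1.76 -0.31 -1.57  2.44 -1.29  0.47 -2.92]
[0.45, 0.0, 0.4] 0 err 0.347 26 m 0.00 [ 1.77 -0.27 -1.53  1.79 -0.29  1.34 -0.85] [ 0.98 -0.31 -1.44  2.31 -0.73  0.42 -1.07] [ 1.7  -0.31 -1.57  2.42 -1.29  0.23 -0.28]
[0.6, -0.1, 0.42] 180 err 0.345 26 m 0.00 [ 2.48 -0.31 -1.57  1.55 -0.6   1.61  2.02] [ 0.98 -0.31 -1.44  2.31 -0.74  0.43  2.08] [ 1.7  -0.31 -1.57  2.42 -1.29  0.23  2.86]
[0.6, -0.1, 0.42] -180 err 0.292 13 m 0.00 [ 2.35 -0.31 -1.53  1.56 -0.64  1.54 -2.92] [ 1.12 -0.31 -1.22  2.39 -1.29  0.76 -2.92] [ 1.76 -0.31 -1.57  2.44 -1.29  0.48 -2.92]
[0.6, -0.1, 0.42] 0 err 0.345 26 m 0.00 [ 2.41 -0.31 -1.57  1.56 -0.57  1.49 -0.48] [ 0.98 -0.31 -1.44  2.31 -0.74  0.43 -1.06] [ 1.7  -0.31 -1.57  2.42 -1.29  0.24 -0.28]
[0.45, -0.35, 0.35] 180 err 0.345 26 m 0.00 [ 2.53 -0.31 -1.5
[... 1846 characters left out ...]
  0.48 -2.92]
[0.45, -0.2, 0.5] 0 err 0.346 26 m 0.00 [ 2.34 -0.31 -1.57  1.55 -0.34  1.58 -0.39] [ 0.98 -0.31 -1.44  2.31 -0.74  0.43 -1.06] [ 1.7  -0.31 -1.57  2.42 -1.29  0.23 -0.28]
[0.3, 0.3, 0.5] 180 err 0.079 13 m 0.00 [ 0.48 -0.06 -1.22  1.63 -0.07  1.56  1.25] [ 0.91 -0.1  -1.57  2.31  0.02  0.32  1.3 ] [-0.92  0.43  0.29  2.28  0.24  0.15  1.07]
[0.3, 0.3, 0.5] -180 err 0.292 13 m 0.00 [ 1.35 -0.31 -0.94  1.79 -0.72  1.8  -2.92] [ 1.1  -0.31 -1.23  2.39 -1.29  0.75 -2.92] [ 1.76 -0.31 -1.57  2.44 -1.29  0.47 -2.92]
[0.3, 0.3, 0.5] 0 err 0.021 35 m 0.00 [ 0.77 -0.31 -1.22  1.65 -0.29  1.57 -1.59] [ 0.93 -0.19 -1.51  2.31 -0.36  0.34 -1.46] [-0.1   0.51 -0.79  2.31  1.76  0.49 -2.92]
```

```bash
cat > t5.py <<'E'
from sim import *
from h import toolR
from multiprocessing import Pool
mid=(LO+HI)/2; half=(HI-LO)/2
q0=np.array([1.763,-.306,-1.567,1.806,-.329,1.322,-.877])
K=Ro.from_euler('z',180,degrees=True)
mar=lambda q:(1-np.abs((q-mid)/half)).min()
def trial(seed):
    r=np.random.default_rng(seed); k=K if r.random()<.7 else Ro.identity(); n=r.integers(1,3); way=[]
    q=q0.copy(); ms=[]
    for i in range(n):
        X=np.round(r.uniform([.2,-.2,.40],[.5,.55,.75]),2); yw=round(r.uniform(-60,90)); le=round(r.uniform(-50,50)); way.append((X,yw,le))
        q=go(q,X,toolR(yw,le)*k,24); 
    qa=q.copy()
    G=toolR(24.5,30)*k
    q=go(q,[.39,.264,.24],G,16); m=[mar(q)]; q=go(q,[.477,.3035,.091],G,5)
    x,R=pose(q); e=np.linalg.norm(x-[.477,.3035,.091])+(G*R.inv()).magnitude()*.1; m.append(mar(q)); qg=q.copy()
    if e>.01: return (-e,seed,way,k.magnitude()>1,qa,qg,qg)
    q=go(q,[.477,.3035,.26],G,5); q=go(q,[.477,.2,.38],G,5); q=go(q,[.6,.0,.30],toolR(-8,30)*k,12); m.append(mar(q)); x,R=pose(q)
    if np.linalg.norm(x-[.6,0,.30])>.01: m.append(-.01)
    return (min(m),seed,way,k.magnitude()>1,qa,qg,q)
if __name__=='__main__':
    with Pool() as p: o=p.map(trial,range(240))
    o.sort(key=lambda v:-v[0])
    for v in o[:6]: print(round(v[0],3),v[2],v[3],*[np.round(a,2) for a in v[4:]])
E
nproc; export OMP_NUM_THREADS=1; time timeout 300 python3 t5.py
```

```text
4
0.12 [(array([0.45, 0.26, 0.65]), 5, 18), (array([0.29, 0.29, 0.61]), -7, -32)] True [ 0.37  0.49 -1.57  1.32 -0.06  1.84  0.19] [-0.5   0.46 -0.25  2.3   2.09  0.25 -0.75] [ 0.37  0.14 -0.54  2.02  0.4   0.51  0.98]
0.12 [(array([0.25, 0.11, 0.59]), 4, 13)] True [-0.1  -0.31 -0.22  1.72 -0.05  1.62  1.32] [-0.47  0.46 -0.29  2.3   2.06  0.27 -0.71] [ 0.38  0.14 -0.56  2.02  0.4   0.52  0.98]
0.12 [(array([0.34, 0.39, 0.46]), -39, 49), (array([ 0.39, -0.02,  0.66]), 63, 50)] True [-0.69 -0.31  0.98  1.64 -0.59  1.55  2.92] [-0.47  0.46 -0.29  2.3   2.06  0.27 -0.71] [ 0.38  0.14 -0.56  2.02  0.4   0.52  0.98]
0.12 [(array([0.25, 0.16, 0.55]), -32, 4)] True [ 0.1  -0.31 -0.49  1.71 -0.1   1.68  0.63] [-0.4   0.48 -0.39  2.3   2.    0.31 -0.64] [ 0.38  0.14 -0.55  2.02  0.4   0.52  0.98]
0.12 [(array([0.32, 0.27, 0.63]), -58, 28), (array([0.5 , 0.18, 0.44]), 74, 13)] True [ 0.09  0.1  -0.39  1.66 -0.16  1.28  2.6 ] [-0.4   0.48 -0.39  2.3   1.99  0.31 -0.63] [ 0.38  0.14 -0.55  2.02  0.4   0.52  0.98]
0.12 [(array([0.24, 0.51, 0.51]), 3, 33), (array([0.32, 0.21, 0.41]), 53, 4)] True [-0.1  -0.13 -0.44  1.89 -0.09  1.3   1.98] [-0.39  0.48 -0.39  2.3   1.99  0.31 -0.63] [ 0.38  0.14 -0.55  2.02  0.4   0.52  0.98]
real	1m34.021s
user	5m59.810s
sys	0m0.369s
```

```bash
cat >> h.py <<'E'
K=Ro.from_euler('z',180,degrees=True)
def d1(pos,R):
    o=monitor.get_obs(); d=(R*Ro.from_rotvec(o['eef_rot']).inv()).as_rotvec(degrees=True)
    print('slide',np.round(np.array(pos)-o['tcp_pos'],4),'ang',np.round(d,2))
E
python3 -c "
from h import *
d1([.25,.11,.59],toolR(4,13)*K)"
```

```text
slide [-0.2039  0.0748  0.2019] ang [-20.22  -4.65 158.6 ]
```

>>> apply_moves([
  {"slide":[-0.2,0.075,0.2],"angular":[-20,-4.6,158.6],"grip":-1},
  {"slide":[-0.2,0.075,0.2],"angular":[-20,-4.6,158.6],"grip":-1},
  {"slide":[-0.2,0.075,0.2],"angular":[-20,-4.6,158.6],"grip":-1},
  {"slide":[-0.2,0.075,0.2],"angular":[-20,-4.6,158.6],"grip":-1},
  {"slide":[-0.2,0.075,0.2],"angular":[-20,-4.6,158.6],"grip":-1},
  {"slide":[-0.2,0.075,0.2],"angular":[-20,-4.6,158.6],"grip":-1},
  {"slide":[-0.2,0.075,0.2],"angular":[-20,-4.6,158.6],"grip":-1},
  {"slide":[-0.2,0.075,0.2],"angular":[-20,-4.6,158.6],"grip":-1},
])

```text
time: 5.95
tcp_pos: [0.3258, 0.0933, 0.5155]
eef_rot: [2.714, 1.415, 0.05]
ft_force: [-1.2, 0.2, 0.5]
gripper_width: 0.997
grasp_force: 0.0
```

```bash
python3 q.py; python3 -c "
from h import *
d1([.25,.11,.59],toolR(4,13)*K)"
```

```text
[ 0.31  -0.305 -0.525  1.789 -0.083  1.565 -0.811] [0.326 0.093 0.516]
[[ 0.573  0.817  0.066]
 [ 0.82  -0.57  -0.056]
 [-0.008  0.086 -0.996]]
model err [-0.031  0.012 -0.01 ] [-0.18   0.162 -0.177]
slide [-0.0758  0.0167  0.0745] ang [-16.54  -2.37 127.65]
```

```bash
cat > t6.py <<'E'
from t5 import *
from h import monitor
q0=np.array(monitor.get_obs()['q']); x0=pose(q0)[0]
G=toolR(24.5,30)*K
for nm,w in (('direct',[]),('turnhere',[(x0,toolR(4,13)*K,18)]),('turn+y',[([.33,.2,.5],toolR(20,13)*K,20)])):
    q=q0
    for x,R,n in w: q=go(q,x,R,n)
    q=go(q,[.39,.264,.24],G,22); a=q; q=go(q,[.477,.3035,.091],G,5); print(nm,np.round(a,2),np.round(q,2),pose(q)[0])
E
python3 t6.py; python3 -c "
from h import *
d1([.33,.2,.5],toolR(20,13)*K)
d1([.39,.264,.24],toolR(24.5,30)*K)"
```

```text
direct [-0.2   0.01 -0.56  2.31  0.42  0.35  0.88] [-0.5   0.46 -0.26  2.3   2.09  0.26 -0.74] [0.477  0.3035 0.091 ]
turnhere [-0.4   0.01 -0.35  2.31  0.42  0.35  0.88] [-0.6   0.45 -0.12  2.31  2.24  0.21 -0.91] [0.477  0.3035 0.091 ]
turn+y [-0.32  0.01 -0.44  2.31  0.42  0.35  0.88] [-0.56  0.45 -0.18  2.3   2.17  0.23 -0.83] [0.477  0.3035 0.091 ]
slide [ 0.0042  0.1067 -0.0155] ang [-17.06  -4.94 143.51]
slide [ 0.0642  0.1707 -0.2755] ang [-34.38 -20.28 143.77]
```

>>> apply_moves([
  {"slide":[0.0,0.05,0],"angular":[-17,-5,143.5],"grip":-1},
  {"slide":[0.0,0.1,0],"angular":[-17,-5,143.5],"grip":-1},
  {"slide":[0.0,0.1,0],"angular":[-17,-5,143.5],"grip":-1},
  {"slide":[0.0,0.1,0],"angular":[-17,-5,143.5],"grip":-1},
  {"slide":[0.0,0.1,0],"angular":[-17,-5,143.5],"grip":-1},
  {"slide":[0.0,0.1,0],"angular":[-17,-5,143.5],"grip":-1},
  {"slide":[0.0,0.1,0],"angular":[-17,-5,143.5],"grip":-1},
  {"slide":[0.0,0.1,0],"angular":[-17,-5,143.5],"grip":-1},
])

```text
time: 6.75
tcp_pos: [0.3259, 0.1929, 0.5147]
eef_rot: [1.388, 2.612, 0.066]
ft_force: [-0.6, 0.0, 0.1]
gripper_width: 1.0
grasp_force: 0.0
```

```bash
python3 q.py; python3 -c "
from h import *
d1([.33,.2,.5],toolR(20,13)*K)
d1([.39,.264,.24],toolR(24.5,30)*K)"
```

```text
[ 0.008 -0.272 -0.552  1.778 -0.008  1.463  0.058] [0.326 0.193 0.515]
[[-0.547  0.818  0.181]
 [ 0.826  0.562 -0.046]
 [-0.14   0.125 -0.982]]
model err [-0.026 -0.002 -0.009] [-0.506  0.143 -0.216]
slide [ 0.0041  0.0071 -0.0147] ang [-8.92 -2.66 75.02]
slide [ 0.0641  0.0711 -0.2747] ang [-13.69 -20.75  77.47]
```

Now I'll combine the rest of the turn with the descent to hover.

>>> apply_moves([
  {"slide":[0.01,0.01,-0.03],"angular":[-13.7,-20.7,77.5],"grip":-1},
  {"slide":[0.02,0.02,-0.06],"angular":[-13.7,-20.7,77.5],"grip":-1},
  {"slide":[0.03,0.03,-0.09],"angular":[-13.7,-20.7,77.5],"grip":-1},
  {"slide":[0.04,0.04,-0.12],"angular":[-13.7,-20.7,77.5],"grip":-1},
  {"slide":[0.05,0.05,-0.15],"angular":[-13.7,-20.7,77.5],"grip":-1},
  {"slide":[0.055,0.06,-0.18],"angular":[-13.7,-20.7,77.5],"grip":-1},
  {"slide":[0.06,0.065,-0.21],"angular":[-13.7,-20.7,77.5],"grip":-1},
  {"slide":[0.064,0.071,-0.24],"angular":[-13.7,-20.7,77.5],"grip":-1},
])

```text
time: 7.55
tcp_pos: [0.3894, 0.2641, 0.2738]
eef_rot: [-0.272, 2.651, 0.145]
ft_force: [2.2, -0.3, -0.5]
gripper_width: 1.001
grasp_force: 0.0
```

```bash
python3 q.py; python3 -c "
from h import *
d1([.39,.264,.24],toolR(24.5,30)*K)
d1([.477,.3035,.091],toolR(24.5,30)*K)"; python3 t6.py
```

```text
[-0.17  -0.08  -0.597  2.262  0.322  0.527  0.754] [0.389 0.264 0.274]
[[-0.871 -0.216  0.442]
 [-0.167  0.975  0.149]
 [-0.463  0.056 -0.885]]
model err [-0.015 -0.019 -0.001] [-1.252 -0.385 -0.49 ]
slide [ 0.0006 -0.0001 -0.0338] ang [-2.28 -3.26 11.93]
slide [ 0.0876  0.0394 -0.1828] ang [-2.28 -3.26 11.93]
direct [-0.17  0.01 -0.59  2.31  0.42  0.35  0.88] [-0.48  0.46 -0.27  2.3   2.08  0.26 -0.73] [0.477  0.3035 0.091 ]
turnhere [-0.17  0.01 -0.59  2.31  0.42  0.35  0.88] [-0.48  0.46 -0.27  2.3   2.07  0.26 -0.73] [0.477  0.3035 0.091 ]
turn+y [-0.18  0.01 -0.58  2.31  0.42  0.35  0.88] [-0.49  0.46 -0.27  2.3   2.08  0.26 -0.73] [0.477  0.3035 0.091 ]
```

>>> apply_moves([
  {"slide":[0.002,0.001,-0.03],"angular":[-2.3,-3.3,12],"grip":-1},
  {"slide":[0.014,0.006,-0.05],"angular":[-2.3,-3.3,12],"grip":-1},
  {"slide":[0.025,0.011,-0.07],"angular":[-2.3,-3.3,12],"grip":-1},
  {"slide":[0.035,0.016,-0.087],"angular":[-2.3,-3.3,12],"grip":-1},
  {"slide":[0.046,0.02,-0.105],"angular":[-2.3,-3.3,12],"grip":-1},
  {"slide":[0.056,0.025,-0.122],"angular":[-2.3,-3.3,12],"grip":-1},
  {"slide":[0.056,0.025,-0.122],"angular":[-2.3,-3.3,12],"grip":-1},
])

```text
time: 8.25
tcp_pos: [0.4454, 0.2886, 0.1508]
eef_rot: [-0.551, 2.572, 0.148]
ft_force: [-0.3, -0.3, -1.1]
gripper_width: 0.999
grasp_force: 0.0
```

```bash
python3 q.py; python3 - <<'E'
from h import *
np.set_printoptions(precision=4,suppress=True)
d1([.477,.3035,.091],toolR(24.5,30)*K)
c=cal('wrist'); im=optics.camera('wrist')
h=Rz(24.5); O=np.array([.5034,.3187,.154])+h.apply([0,-.003,0])
for P in [(0,0,.012),(-.018,0,-.006),(-.03,0,-.053),(-.03,0,-.067),(-.03,0,-.081),(.018,0,-.042),(-.014,.022,-.108)]:
    u=proj(c,O+h.apply(P))[0]; print(P,u); cv2.circle(im,tuple(int(round(x)) for x in u),3,(255,0,0),1)
save(im,'pics/w2.png')
E
```

```text
[-0.355  0.255 -0.405  2.309  1.221  0.262  0.124] [0.445 0.289 0.151]
[[-0.792 -0.41   0.452]
 [-0.356  0.912  0.204]
 [-0.496  0.001 -0.868]]
model err [ 0.004 -0.018  0.014] [-1.284 -0.54  -0.536]
slide [ 0.0316  0.0149 -0.0598] ang [ 0.06 -0.25  0.29]
(0, 0, 0.012) [327.9254 351.2017]
(-0.018, 0, -0.006) [327.7671 308.3823]
(-0.03, 0, -0.053) [327.3531 233.7975]
(-0.03, 0, -0.067) [327.2478 218.0781]
(-0.03, 0, -0.081) [327.1509 203.6186]
(0.018, 0, -0.042) [327.4302 286.2177]
(-0.014, 0.022, -0.108) [354.0434 193.371 ]
```

View pics/w2.png

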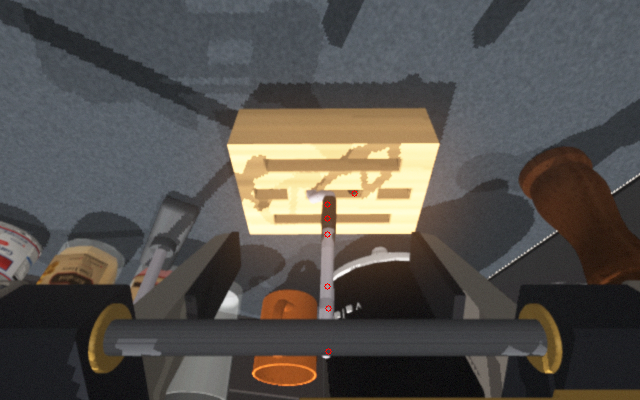

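The overlay matches the hook: shank at column 328, sleeve at rows 203–234. I'll go in and grip.

>>> apply_moves([
  {"slide":[0.008,0.004,-0.015],"angular":[0,0,0],"grip":-1},
  {"slide":[0.016,0.0075,-0.03],"angular":[0,0,0],"grip":-1},
  {"slide":[0.024,0.011,-0.045],"angular":[0,0,0],"grip":-1},
  {"slide":[0.0316,0.015,-0.06],"angular":[0,0,0],"grip":-1},
  {"slide":[0.0316,0.015,-0.06],"angular":[0,0,0],"grip":-1},
  {"slide":[0.0316,0.015,-0.06],"angular":[0,0,0],"grip":1},
  {"slide":[0.0316,0.015,-0.06],"angular":[0,0,0],"grip":1},
  {"slide":[0.0316,0.015,-0.06],"angular":[0,0,0],"grip":1},
])

```text
time: 9.1
tcp_pos: [0.4788, 0.3027, 0.0946]
eef_rot: [-0.546, 2.566, 0.148]
ft_force: [-0.5, 0.2, -0.2]
gripper_width: 0.764
grasp_force: 0.0
```

>>> apply_moves([
  {"slide":[0,0,0],"angular":[0,0,0],"grip":1},
  {"slide":[0,0,0],"angular":[0,0,0],"grip":1},
  {"slide":[0,0,0],"angular":[0,0,0],"grip":1},
  {"slide":[0,0,0],"angular":[0,0,0],"grip":1},
  {"slide":[0,0,0],"angular":[0,0,0],"grip":1},
  {"slide":[0,0,0],"angular":[0,0,0],"grip":1},
  {"slide":[0,0,0],"angular":[0,0,0],"grip":1},
  {"slide":[0,0,0],"angular":[0,0,0],"grip":1},
], grip_force=35)

```text
time: 9.9
tcp_pos: [0.4773, 0.3054, 0.0935]
eef_rot: [-0.551, 2.569, 0.155]
ft_force: [-2.9, 7.4, -1.8]
gripper_width: 0.113
grasp_force: 34.4
```

Gripped at 10 mm. Lifting straight up.

>>> apply_moves([
  {"slide":[-0.001,0.003,0.01],"angular":[0,0,0],"grip":1},
  {"slide":[-0.001,0.003,0.03],"angular":[0,0,0],"grip":1},
  {"slide":[-0.001,0.003,0.06],"angular":[0,0,0],"grip":1},
  {"slide":[-0.001,0.003,0.1],"angular":[0,0,0],"grip":1},
  {"slide":[-0.001,0.003,0.14],"angular":[0,0,0],"grip":1},
  {"slide":[-0.001,0.003,0.18],"angular":[0,0,0],"grip":1},
  {"slide":[-0.001,0.003,0.22],"angular":[0,0,0],"grip":1},
  {"slide":[-0.001,0.003,0.246],"angular":[0,0,0],"grip":1},
])

```text
time: 10.7
tcp_pos: [0.4775, 0.3059, 0.3422]
eef_rot: [-0.547, 2.567, 0.149]
ft_force: [0.5, -0.4, -0.5]
gripper_width: 0.101
grasp_force: 34.9
```

```bash
python3 q.py; python3 - <<'E'
from h import *
d1([.58,.004,.345],toolR(-7.84,30)*K)
import sim
q=np.array(monitor.get_obs()['q']); x=sim.pose(q)[0]
for X,y,n in (([.50,.15,.345],10,6),([.58,.004,.345],-7.84,8),([.605,.004,.345],-7.84,3),([.605,.004,.23],-7.84,5)):
    q=sim.go(q,X,toolR(y,30)*K,n); print(np.round(q,2),sim.pose(q)[0]-X)
E
```

```text
[-0.005  0.025 -0.697  2.024  0.271  0.606  1.108] [0.477 0.306 0.342]
[[-0.79  -0.408  0.457]
 [-0.352  0.913  0.205]
 [-0.501  0.001 -0.865]]
model err [ 0.003 -0.012  0.001] [-1.299 -0.543 -0.545]
slide [ 0.1025 -0.3019  0.0028] ang [ -0.09   0.09 -31.9 ]
[ 0.16 -0.07 -0.53  2.09  0.08  0.59  1.32] [ 2.22044605e-16  2.77555756e-17 -5.55111512e-17]
[ 0.28  0.05 -0.42  2.    0.23  0.6   1.14] [1.11022302e-16 3.12250226e-17 1.11022302e-16]
[ 0.27  0.09 -0.42  1.95  0.27  0.61  1.11] [-2.22044605e-16 -6.24500451e-17  2.22044605e-16]
[ 0.14  0.24 -0.31  2.1   0.56  0.36  0.81] [ 3.33066907e-16 -3.81639165e-17 -2.77555756e-17]
```

>>> apply_moves([
  {"slide":[0.01,-0.045,0.003],"angular":[0,0,-5],"grip":1},
  {"slide":[0.02,-0.09,0.003],"angular":[0,0,-10],"grip":1},
  {"slide":[0.03,-0.13,0.003],"angular":[0,0,-15],"grip":1},
  {"slide":[0.04,-0.17,0.003],"angular":[0,0,-20],"grip":1},
  {"slide":[0.055,-0.21,0.003],"angular":[0,0,-25],"grip":1},
  {"slide":[0.075,-0.25,0.003],"angular":[0,0,-29],"grip":1},
  {"slide":[0.09,-0.285,0.003],"angular":[0,0,-32],"grip":1},
  {"slide":[0.103,-0.302,0.003],"angular":[0,0,-32],"grip":1},
])

```text
time: 11.5
tcp_pos: [0.5806, 0.0002, 0.3415]
eef_rot: [0.188, 2.614, -0.05]
ft_force: [-0.6, 0.5, -0.8]
gripper_width: 0.108
grasp_force: 34.9
```

>>> apply_moves([
  {"slide":[0,0,0],"angular":[0,0,0],"grip":1},
  {"slide":[0,0,0],"angular":[0,0,0],"grip":1},
])

```text
time: 11.7
tcp_pos: [0.5801, 0.0037, 0.3416]
eef_rot: [0.183, 2.614, -0.048]
ft_force: [1.3, 0.6, -1.3]
gripper_width: 0.11
grasp_force: 34.9
```

```bash
python3 q.py; python3 - <<'E'
from h import *
np.set_printoptions(precision=4,suppress=True)
d1([.605,.004,.345],toolR(-7.84,30)*K)
c=cal('wrist'); im=optics.camera('wrist'); o=monitor.get_obs()
h=Rz(-7.84); O=np.array(o['tcp_pos'])-h.apply([-.029,0,-.0605]); print('hook O',O)
for P in [(0,0,.012),(-.018,0,-.006),(-.03,0,-.053),(.018,0,-.042),(-.028,0,-.048),(.0115,0,-.036),(-.014,.022,-.108)]:
    u=proj(c,O+h.apply(P))[0]; print(P,u); cv2.circle(im,tuple(int(round(x)) for x in u),3,(255,0,0),1)
pts=np.array([[.6365+.1369*y,y,.2957] for y in (-.12,-.05,0,.05,.12)])
for u in proj(c,pts): cv2.circle(im,tuple(int(round(x)) for x in u),3,(0,255,0),1)
sd=optics.camera('side'); S=cal('side'); u=proj(S,O)[0].astype(int); print('side',u)
cr=cv2.resize(sd[u[1]-60:u[1]+60,u[0]-80:u[0]+80],None,fx=5,fy=5,interpolation=cv2.INTER_CUBIC)
H=np.zeros((600,800,3),np.uint8); H[:]=cr; H[:250,:400]=cv2.resize(im,(400,250)); save(im,'pics/w3.png'); save(cr,'pics/s3.png')
E
```

```text
[ 0.278  0.035 -0.419  2.011  0.265  0.609  1.113] [0.58  0.004 0.342]
[[-0.858  0.139  0.494]
 [ 0.121  0.99  -0.069]
 [-0.499  0.001 -0.867]]
model err [-0.01  -0.008  0.002] [-1.381  0.228 -0.54 ]
slide [0.0249 0.0003 0.0034] ang [-0.07 -0.08  0.15]
hook O [0.6087 0.0005 0.4023]
(0, 0, 0.012) [331.5743 462.8293]
(-0.018, 0, -0.006) [331.4555 399.0323]
(-0.03, 0, -0.053) [330.3665 279.1242]
(0.018, 0, -0.042) [329.8245 343.7683]
(-0.028, 0, -0.048) [330.4521 290.902 ]
(0.0115, 0, -0.036) [330.0392 350.4077]
(-0.014, 0.022, -0.108) [364.817  214.7383]
side [286 147]
```

View pics/w3.png

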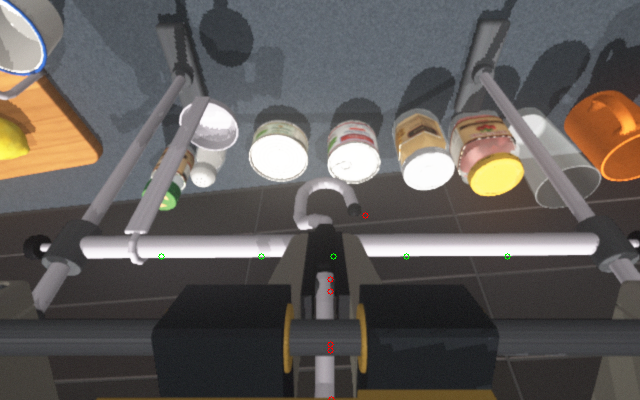

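View pics/s3.png

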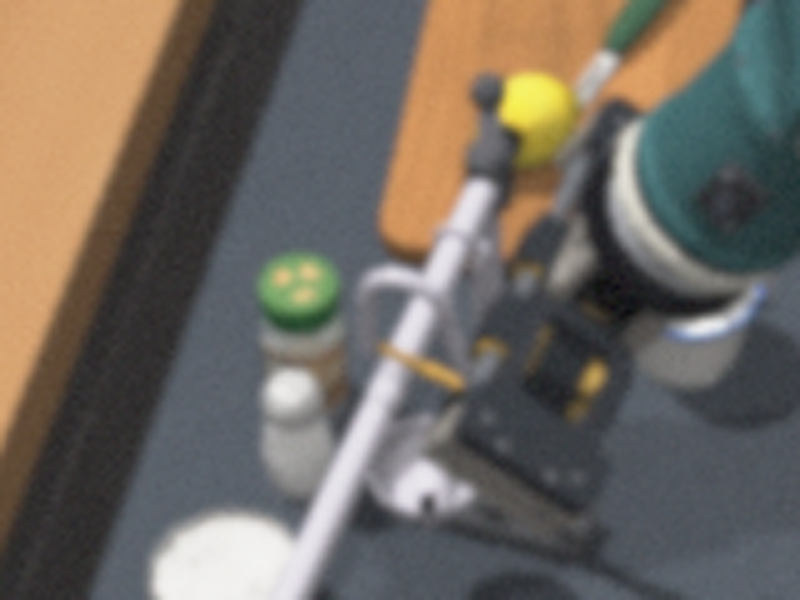

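```bash
python3 - <<'E'
from h import *
np.set_printoptions(precision=4,suppress=True)
c=cal('wrist'); print('cam',-c['R'].T@c['t'],'fwd',c['R'][2])
p=np.array([.6365,0,.2957])
for d in ([0,0,0],[.005,0,0],[0,0,.005]): 
    X=p+d; print(d,[np.round(proj(C,X)[0],1) for C in (c,cal('side'),cal('top'))],np.linalg.norm(c['R']@X+c['t']))
im=optics.camera('wrist').astype(int).sum(2)
for u in (140,200,240,420,480,540): print(u,[v for v in range(215,275) if im[v,u]>330][::40], np.mean([v for v in range(225,270) if im[v,u]>330]), sum(im[225:270,u]>330))
E
```

```text
cam [0.4399 0.0224 0.4352] fwd [ 0.7052 -0.0978 -0.7022]
[0, 0, 0] [array([331.6, 255.5]), array([276.1, 176.5]), array([304.3, 165.8])] 0.24210833731286674
[0.005, 0, 0] [array([332.5, 259.6]), array([274. , 176.2]), array([304.2, 163.8])] 0.24618636342507175
[0, 0, 0.005] [array([331.7, 261.5]), array([276. , 175.2]), array([304.1, 165.5])] 0.23926289115409421
140 [215, 257] 243.71428571428572 35
200 [236] 246.0 21
240 [235] 245.5 22
420 [234] 244.5 22
480 [234] 244.5 22
540 [234] 244.0 21
```

The wrist view shows the rail at row 245, where my model expected about 256, so it sits some 5–8 mm lower (z ≈ 0.29). The hook is centred in the fingers with its bow nearer the robot. I'll lower a little, then enter sideways with the nose above the rail.

>>> apply_moves([
  {"slide":[0,0,-0.015],"angular":[0,0,0],"grip":1},
  {"slide":[0,0,-0.026],"angular":[0,0,0],"grip":1},
  {"slide":[0.008,-0.001,-0.028],"angular":[0,0,0],"grip":1},
  {"slide":[0.017,-0.002,-0.028],"angular":[0,0,0],"grip":1},
  {"slide":[0.0255,-0.003,-0.028],"angular":[0,0,0],"grip":1},
  {"slide":[0.0255,-0.003,-0.028],"angular":[0,0,0],"grip":1},
  {"slide":[0.0255,-0.003,-0.028],"angular":[0,0,0],"grip":1},
], grip_force=45)

```text
time: 12.55
tcp_pos: [0.6066, 0.0006, 0.3145]
eef_rot: [0.183, 2.612, -0.047]
ft_force: [-0.3, 0.4, -1.8]
gripper_width: 0.105
grasp_force: 44.9
```

```bash
python3 - <<'E'
from h import *
np.set_printoptions(precision=4,suppress=True)
o=monitor.get_obs(); print(o['tcp_pos'],o['ft_force'],o['q'])
h=Rz(-7.84); O=np.array(o['tcp_pos'])-h.apply([-.029,0,-.0605]); print('hook O',O)
sd=optics.camera('side'); S=cal('side'); u=proj(S,O)[0].astype(int)
w=optics.camera('wrist')
cr=sd[u[1]-40:u[1]+35,u[0]-50:u[0]+50].copy(); cr=cv2.resize(cr,None,fx=8,fy=8,interpolation=cv2.INTER_CUBIC)
for P,col in (((0,0,.012),(255,0,0)),((.018,0,-.042),(255,0,0)),((-.03,0,-.053),(255,0,0)),((.0115,0,-.036),(255,255,0))):
    v=(proj(S,O+h.apply(P))[0]-(u-[50,40]))*8; cv2.circle(cr,tuple(v.astype(int)),5,col,2)
save(cr,'pics/s4.png'); save(w,'pics/w4.png')
E
```

```text
[0.6066 0.0006 0.3145] [-0.2571  0.4481 -1.7687] [ 0.2616  0.115  -0.4091  1.9965  0.3453  0.5562  1.0485]
hook O [ 0.6354 -0.0034  0.375 ]
```

View pics/s4.png

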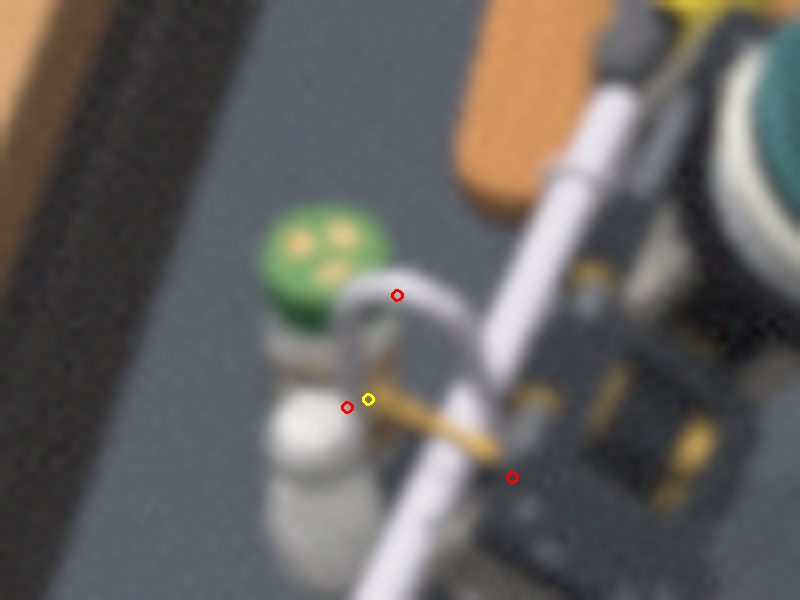

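The overlay matches the bow and gate, and the rail lies under the gate. Lowering now with the force watched.

>>> apply_moves([
  {"slide":[0,0,-0.008],"angular":[0,0,0],"grip":1},
  {"slide":[0,0,-0.016],"angular":[0,0,0],"grip":1},
  {"slide":[0,0,-0.022],"angular":[0,0,0],"grip":1},
  {"slide":[0,0,-0.025],"angular":[0,0,0],"grip":1},
  {"slide":[0,0,-0.025],"angular":[0,0,0],"grip":1},
])

```text
time: 13.15
tcp_pos: [0.6059, 0.0006, 0.2885]
eef_rot: [0.182, 2.613, -0.048]
ft_force: [-0.3, -0.2, -0.9]
gripper_width: 0.104
grasp_force: 44.9
```

>>> apply_moves([
  {"slide":[0,0,-0.003],"angular":[0,0,0],"grip":1},
  {"slide":[0,0,-0.006],"angular":[0,0,0],"grip":1},
  {"slide":[0,0,-0.009],"angular":[0,0,0],"grip":1},
  {"slide":[0,0,-0.012],"angular":[0,0,0],"grip":1},
  {"slide":[0,0,-0.012],"angular":[0,0,0],"grip":1},
])

```text
time: 13.65
tcp_pos: [0.6063, 0.0006, 0.2773]
eef_rot: [0.182, 2.612, -0.048]
ft_force: [-1.5, 0.4, 0.9]
gripper_width: 0.106
grasp_force: 44.9
```

>>> apply_moves([
  {"slide":[0,0,-0.003],"angular":[0,0,0],"grip":1},
  {"slide":[0,0,-0.006],"angular":[0,0,0],"grip":1},
  {"slide":[0,0,-0.006],"angular":[0,0,0],"grip":1},
])

```text
time: 13.95
tcp_pos: [0.6067, 0.0007, 0.2718]
eef_rot: [0.182, 2.611, -0.047]
ft_force: [-1.2, 0.0, 1.9]
gripper_width: 0.102
grasp_force: 44.9
```

>>> apply_moves([
  {"slide":[0,0,-0.003],"angular":[0,0,0],"grip":1},
  {"slide":[0,0,-0.006],"angular":[0,0,0],"grip":1},
  {"slide":[0,0,-0.009],"angular":[0,0,0],"grip":1},
  {"slide":[0,0,-0.012],"angular":[0,0,0],"grip":1},
  {"slide":[0,0,-0.012],"angular":[0,0,0],"grip":1},
])

```text
time: 14.45
tcp_pos: [0.6054, 0.0007, 0.2583]
eef_rot: [0.182, 2.614, -0.048]
ft_force: [-3.7, 0.7, 2.0]
gripper_width: 0.103
grasp_force: 44.9
```

>>> apply_moves([
  {"slide":[0,0,-0.003],"angular":[0,0,0],"grip":1},
  {"slide":[0,0,-0.006],"angular":[0,0,0],"grip":1},
  {"slide":[0,0,-0.009],"angular":[0,0,0],"grip":1},
  {"slide":[0,0,-0.012],"angular":[0,0,0],"grip":1},
  {"slide":[0,0,-0.012],"angular":[0,0,0],"grip":1},
])

```text
time: 14.95
tcp_pos: [0.6053, 0.0005, 0.2461]
eef_rot: [0.182, 2.615, -0.048]
ft_force: [-4.0, 1.2, 1.3]
gripper_width: 0.105
grasp_force: 44.9
```

>>> apply_moves([
  {"slide":[0,0,-0.003],"angular":[0,0,0],"grip":1},
  {"slide":[0,0,-0.006],"angular":[0,0,0],"grip":1},
  {"slide":[0,0,-0.009],"angular":[0,0,0],"grip":1},
  {"slide":[0,0,-0.009],"angular":[0,0,0],"grip":1},
])

```text
time: 15.35
tcp_pos: [0.6045, 0.0004, 0.2363]
eef_rot: [0.183, 2.617, -0.049]
ft_force: [-4.9, 1.1, -2.6]
gripper_width: 0.104
grasp_force: 44.9
```

>>> apply_moves([
  {"slide":[0,0,-0.002],"angular":[0,0,0],"grip":1},
  {"slide":[0,0,-0.004],"angular":[0,0,0],"grip":1},
  {"slide":[0,0,-0.004],"angular":[0,0,0],"grip":1},
])

```text
time: 15.65
tcp_pos: [0.6067, 0.0005, 0.2343]
eef_rot: [0.182, 2.612, -0.047]
ft_force: [0.0, -0.1, 0.2]
gripper_width: 0.099
grasp_force: 45.0
```

>>> apply_moves([
  {"slide":[0,0,-0.002],"angular":[0,0,0],"grip":1},
  {"slide":[0,0,-0.003],"angular":[0,0,0],"grip":1},
  {"slide":[0,0,-0.003],"angular":[0,0,0],"grip":1},
])

```text
time: 15.95
tcp_pos: [0.6065, 0.0005, 0.2315]
eef_rot: [0.182, 2.612, -0.048]
ft_force: [-0.8, -0.3, -1.7]
gripper_width: 0.106
grasp_force: 45.0
```

The sideways force vanished at z≈0.234, so the gate has snapped. I'll go down to feel the bow's top meet the rail.

>>> apply_moves([
  {"slide":[0,0,-0.001],"angular":[0,0,0],"grip":1},
  {"slide":[0,0,-0.002],"angular":[0,0,0],"grip":1},
  {"slide":[0,0,-0.002],"angular":[0,0,0],"grip":1},
  {"slide":[0,0,-0.002],"angular":[0,0,0],"grip":1},
])

```text
time: 16.35
tcp_pos: [0.6063, 0.0006, 0.2294]
eef_rot: [0.182, 2.612, -0.048]
ft_force: [-0.5, -0.2, -0.7]
gripper_width: 0.103
grasp_force: 45.0
```

>>> apply_moves([
  {"slide":[0,0,-0.001],"angular":[0,0,0],"grip":1},
  {"slide":[0,0,-0.002],"angular":[0,0,0],"grip":1},
  {"slide":[0,0,-0.002],"angular":[0,0,0],"grip":1},
  {"slide":[0,0,-0.002],"angular":[0,0,0],"grip":1},
])

```text
time: 16.75
tcp_pos: [0.6064, 0.0005, 0.2275]
eef_rot: [0.182, 2.612, -0.048]
ft_force: [-0.5, 0.6, -0.5]
gripper_width: 0.105
grasp_force: 45.0
```

>>> apply_moves([
  {"slide":[0,0,-0.001],"angular":[0,0,0],"grip":1},
  {"slide":[0,0,-0.002],"angular":[0,0,0],"grip":1},
  {"slide":[0,0,-0.002],"angular":[0,0,0],"grip":1},
  {"slide":[0,0,-0.002],"angular":[0,0,0],"grip":1},
])

```text
time: 17.15
tcp_pos: [0.6073, 0.0006, 0.2269]
eef_rot: [0.182, 2.609, -0.047]
ft_force: [-2.6, -0.5, 5.2]
gripper_width: 0.103
grasp_force: 45.0
```

```bash
python3 - <<'E'
from h import *
o=monitor.get_obs(); print(o['tcp_pos'],o['ft_force'],o['torque'],o['q'])
sd=optics.camera('side'); a=cv2.resize(sd[130:210,230:330],None,fx=6,fy=6,interpolation=cv2.INTER_CUBIC)
w=optics.camera('wrist'); save(a,'pics/s5.png'); save(w,'pics/w5.png')
E
```

```text
[0.60728721 0.0006265  0.226893  ] [-2.63026267 -0.54812198  5.20259848] [-0.01885252 -0.08359643 -0.08404992] [ 0.16320096  0.22410496 -0.31933323  2.09702148  0.58444012  0.37382305
  0.80260496]
```

View pics/s5.png

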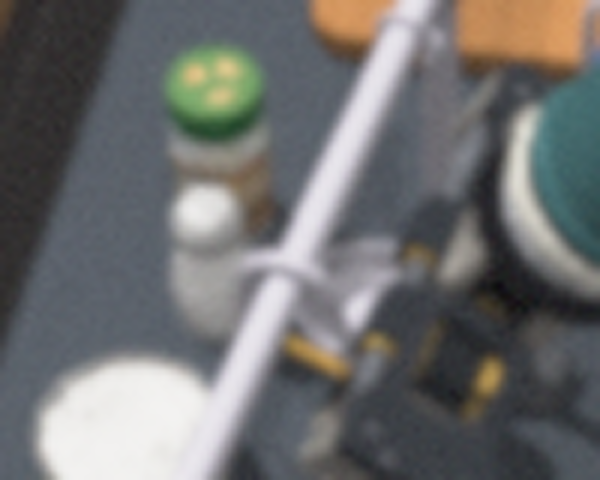

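The picture shows the bow sitting over the rail with the brass gate shut below it, and 5 N was felt. Easing off, releasing and backing out.

>>> apply_moves([
  {"slide":[0,0,0.001],"angular":[0,0,0],"grip":1},
  {"slide":[0,0,0.0015],"angular":[0,0,0],"grip":0.8},
  {"slide":[0,0,0.0015],"angular":[0,0,0],"grip":0.6},
  {"slide":[0,0,0.0015],"angular":[0,0,0],"grip":0.2},
  {"slide":[0,0,0.0015],"angular":[0,0,0],"grip":-0.3},
  {"slide":[0,0,0.0015],"angular":[0,0,0],"grip":-1},
  {"slide":[0,0,0.0015],"angular":[0,0,0],"grip":-1},
  {"slide":[0,0,0.0015],"angular":[0,0,0],"grip":-1},
])

```text
time: 18.05
tcp_pos: [0.6062, 0.0006, 0.2268]
eef_rot: [0.182, 2.612, -0.048]
ft_force: [0.3, 0.5, 0.5]
gripper_width: 0.602
grasp_force: 0.0
```

>>> apply_moves([
  {"slide":[-0.015,0.002,0.006],"angular":[0,0,0],"grip":-1},
  {"slide":[-0.04,0.005,0.015],"angular":[0,0,0],"grip":-1},
  {"slide":[-0.07,0.01,0.035],"angular":[0,0,0],"grip":-1},
  {"slide":[-0.1,0.01,0.065],"angular":[0,0,0],"grip":-1},
  {"slide":[-0.12,0.01,0.1],"angular":[0,0,0],"grip":-1},
  {"slide":[-0.12,-0.02,0.13],"angular":[0,0,0],"grip":-1},
  {"slide":[-0.12,-0.07,0.14],"angular":[0,0,0],"grip":-1},
])

```text
time: 18.75
tcp_pos: [0.4876, -0.067, 0.3718]
eef_rot: [0.174, 2.604, -0.047]
ft_force: [1.7, -0.8, -0.1]
gripper_width: 1.002
grasp_force: 0.0
```

```bash
cat > t7.py <<'E'
from h import *
np.set_printoptions(precision=4,suppress=True)
o=monitor.get_obs(); print(o['tcp_pos'],o['q'],o['time'])
ims={n:optics.camera(n) for n in ('side','top','wrist')}
for n in ims: np.save('b_'+n+'.npy',ims[n])
S,T,W=cal('side'),cal('top'),cal('wrist')
rs=lambda a,k:cv2.resize(a,None,fx=k,fy=k,interpolation=cv2.INTER_CUBIC)
H=np.zeros((600,800,3),np.uint8)
H[:400,:400]=rs(ims['side'][140:220,230:310],5); H[:400,400:800]=rs(ims['top'][140:220,260:340],5)
H[400:600,:320]=rs(ims['wrist'],.5); H[400:600,320:480]=rs(ims['side'][115:175,325:373],3.34)[:200,:160]; H[400:600,500:660]=rs(ims['top'][190:240,400:440],4)
save(H,'pics/b.png'); save(ims['wrist'],'pics/bw.png')
E
python3 t7.py
```

```text
[ 0.4876 -0.067   0.3718] [ 0.2628 -0.1951 -0.1899  2.1469 -0.0049  0.6546  1.5072] 18.75
```

View pics/b.png

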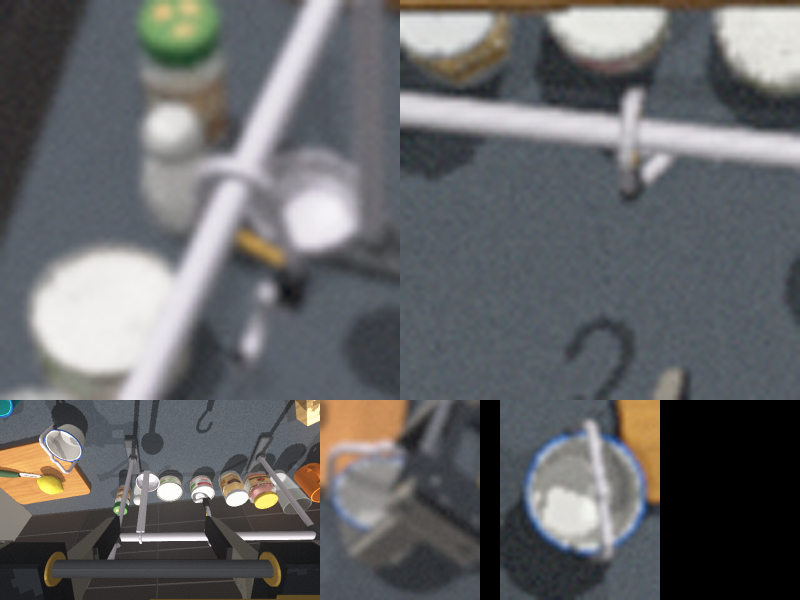

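The picture shows the hook hanging on the rail at side (275,175) with its gate shut. Its curl ball is at side (280,212), and the sleeve is at side (288,197) and top (306,177). The pail's bail in the top view runs (424,195)–(426,229). Now I'll fit the hook pose and the pail pose.

```bash
cat > t8.py <<'E'
from h import *
from scipy.optimize import least_squares
np.set_printoptions(precision=4,suppress=True)
S,T=cal('side'),cal('top')
def hook(v,P,rz=.289,rx=.6365):
    y,yaw,lean=v; O=np.array([rx+.1369*y,y,rz]); return O+(Rz(np.degrees(yaw))*Ro.from_euler('y',lean)).apply(P)
# lower end to +x : point (0,0,-L) -> rot y by -lean
obs=[(S,(-.03,0,-.067),(288.4,197)),(S,(-.014,.020,-.110),(279.6,211.6)),(T,(-.03,0,-.075),(306,177)),(S,(0,0,.012),(274.5,173.5)),(T,(.018,0,0),(306.6,160))]
def f(v): return np.concatenate([proj(C,hook(v,P))[0]-np.array(p) for C,P,p in obs])
r=least_squares(f,[0,-.1,-.15],loss='soft_l1'); print('hook y,yaw,lean',r.x[0],np.degrees(r.x[1:]),np.round(r.fun,1)); print('curl',hook(r.x,(-.014,0,-.130)))
rim=onplane(T,421.5,213,.062); a=onplane(T,423.75,195.5,.112);b=onplane(T,426.25,229.25,.112)
d=a-b; print('rim c',rim,'bail',a,b,(a+b)/2,'yaw',np.degrees(np.arctan2(d[1],d[0])),np.linalg.norm(d))
c=((a+b)/2+rim)/2; yaw=np.degrees(np.arctan2(d[1],d[0])); g=c+Rz(yaw).apply([-.025,0,0]); g[2]=.118; print('grasp',g)
pre=g-.08*toolR(yaw,30).as_matrix()[:,2]; print('pre',pre); d1(pre,toolR(yaw,30)*K)
import sim
q=np.array(monitor.get_obs()['q'])
for X,n in ((pre+[0,0,.1],10),(pre,4),(g,4),(g+[0,0,.2],6)): q=sim.go(q,X,toolR(yaw,30)*K,n); print(np.round(q,2),sim.pose(q)[0]-X)
for X,n in (([.56,-.05,.35],12),([.59,0,.16],6)): q=sim.go(q,X,toolR(-8,30)*K,n); print(np.round(q,2),sim.pose(q)[0]-X)
E
python3 t8.py
```

```text
hook y,yaw,lean -0.0038537588547532626 [-5.9077 -4.0021] [ 0.1  0.3 -0.6  0.1  0.6  2.6  2.5  0.4 -0.1 -0.7]
curl [ 0.6311 -0.0034  0.1583]
rim c [ 0.5229 -0.3349  0.062 ] bail [ 0.5709 -0.3338  0.112 ] [ 0.4737 -0.3374  0.112 ] [ 0.5223 -0.3356  0.112 ] yaw 2.081466373526359 0.09727425892488233
grasp [ 0.4976 -0.3362  0.118 ]
pre [ 0.4577 -0.3376  0.1873]
slide [-0.0285 -0.2663 -0.1806] ang [-0.08  0.16 10.38]
[ 0.59  0.18  0.29  2.01 -0.71  0.77  2.92] [ 0. -0.  0.]
[ 1.18  0.34 -0.42  2.11 -0.64  0.46  2.92] [ 0. -0.  0.]
[ 1.16  0.51 -0.5   2.11 -0.6   0.26  2.92] [0. 0. 0.]
[ 1.07  0.18 -0.35  1.93 -0.48  0.73  2.66] [ 0.  0. -0.]
[ 0.6   0.01 -0.59  2.02  0.08  0.59  1.39] [ 0. -0.  0.]
[ 0.02  0.33 -0.19  2.19  1.01  0.2   0.34] [-0.  0.  0.]
```

>>> apply_moves([
  {"slide":[-0.01,-0.04,0],"angular":[0,0,2],"grip":-1},
  {"slide":[-0.02,-0.08,0],"angular":[0,0,4],"grip":-1},
  {"slide":[-0.03,-0.12,-0.01],"angular":[0,0,6],"grip":-1},
  {"slide":[-0.04,-0.16,-0.02],"angular":[0,0,8],"grip":-1},
  {"slide":[-0.04,-0.2,-0.04],"angular":[0,0,8],"grip":-1},
  {"slide":[-0.04,-0.24,-0.06],"angular":[0,0,8],"grip":-1},
  {"slide":[-0.04,-0.269,-0.09],"angular":[0,0,8],"grip":-1},
  {"slide":[-0.04,-0.269,-0.12],"angular":[0,0,8],"grip":-1},
])

```text
time: 19.7
tcp_pos: [0.4444, -0.3428, 0.2532]
eef_rot: [0.009, 2.624, -0.006]
ft_force: [0.1, 1.5, -0.1]
gripper_width: 1.002
grasp_force: 0.0
```

>>> apply_moves([
  {"slide":[0,0,-0.02],"angular":[0,0,0],"grip":-1},
  {"slide":[0,0,-0.045],"angular":[0,0,0],"grip":-1},
  {"slide":[0,0,-0.045],"angular":[0,0,0],"grip":-1},
])

```text
time: 20.0
tcp_pos: [0.4464, -0.3356, 0.2087]
eef_rot: [-0.002, 2.621, 0.006]
ft_force: [0.4, 1.1, -1.3]
gripper_width: 0.999
grasp_force: 0.0
```

```bash
python3 q.py; cat > t9.py <<'E'
from h import *
np.set_printoptions(precision=4,suppress=True)
c=cal('wrist'); im=optics.camera('wrist'); np.save('pw.npy',im)
print([(np.round(b['bbox'],0),b['score']) for b in nets.boxes_of('wrist','pail')])
for yw in (0,4,8):
    O=np.array([.5226,-.3353,0]); print(yw,[np.round(proj(c,O+Rz(yw).apply(P))[0],0) for P in ((-.038,0,.118),(0,0,.123),(.038,0,.118),(0,-.043,.062),(0,.043,.062))])
d1([.4976,-.3362,.118],toolR(0,30)*K)
# bright wire: white pixels listing per row around predicted
hsv=cv2.cvtColor(im,cv2.COLOR_RGB2HSV)
blue=cv2.inRange(hsv,(105,120,60),(130,255,255)); ys,xs=np.nonzero(blue); print('blue',len(xs), xs.min() if len(xs) else 0,xs.max() if len(xs) else 0,ys.min() if len(ys) else 0,ys.max() if len(ys) else 0)
E
python3 t9.py
```

```text
[ 0.97   0.229 -0.21   2.132 -0.689  0.503  2.911] [ 0.446 -0.336  0.209]
[[-0.867 -0.003  0.497]
 [-0.001  1.     0.004]
 [-0.497  0.004 -0.867]]
model err [0.01  0.019 0.011] [-1.396  0.024 -0.538]
[(array([121.,   0., 262., 135.]), 0.76), (array([277., 121., 374., 258.]), 0.66), (array([590., 247., 640., 285.]), 0.36)]
0 [array([327., 193.]), array([327., 230.]), array([326., 253.]), array([281., 181.]), array([371., 181.])]
4 [array([323., 193.]), array([327., 230.]), array([329., 253.]), array([281., 183.]), array([372., 178.])]
8 [array([320., 193.]), array([327., 230.]), array([332., 252.]), array([282., 185.]), array([372., 176.])]
slide [ 0.0519  0.0002 -0.091 ] ang [-0.22 -0.19 -0.06]
blue 1599 119 372 0 212
```

The pail's box (277–374, rows 121–258) fits the predicted rim at 281–372. Going in to the bail.

>>> apply_moves([
  {"slide":[0.013,0,-0.023],"angular":[0,0,0],"grip":-1},
  {"slide":[0.026,0,-0.046],"angular":[0,0,0],"grip":-1},
  {"slide":[0.039,0,-0.068],"angular":[0,0,0],"grip":-1},
  {"slide":[0.052,0,-0.09],"angular":[0,0,0],"grip":-1},
  {"slide":[0.052,0,-0.091],"angular":[0,0,0],"grip":-1},
  {"slide":[0.052,0,-0.091],"angular":[0,0,0],"grip":0},
  {"slide":[0.052,0,-0.091],"angular":[0,0,0],"grip":0.5},
  {"slide":[0.052,0,-0.091],"angular":[0,0,0],"grip":1},
], grip_force=20)

```text
time: 20.9
tcp_pos: [0.4984, -0.3384, 0.1215]
eef_rot: [-0.002, 2.619, -0.003]
ft_force: [0.7, -0.4, -0.5]
gripper_width: 0.762
grasp_force: 0.0
```

>>> apply_moves([
  {"slide":[0,0,0],"angular":[0,0,0],"grip":1},
  {"slide":[0,0,0],"angular":[0,0,0],"grip":1},
  {"slide":[0,0,0],"angular":[0,0,0],"grip":1},
  {"slide":[0,0,0],"angular":[0,0,0],"grip":1},
  {"slide":[0,0,0],"angular":[0,0,0],"grip":1},
  {"slide":[0,0,0],"angular":[0,0,0],"grip":1},
  {"slide":[0,0,0],"angular":[0,0,0],"grip":1},
], grip_force=45)

```text
time: 21.6
tcp_pos: [0.4983, -0.3379, 0.1201]
eef_rot: [-0.001, 2.619, -0.001]
ft_force: [-0.4, -0.2, 0.2]
gripper_width: 0.153
grasp_force: 0.0
```

```bash
python3 q.py
```

```text
[ 1.036  0.463 -0.392  2.097 -0.669  0.263  2.908] [ 0.498 -0.338  0.12 ]
[[-0.867 -0.001  0.499]
 [-0.001  1.    -0.   ]
 [-0.499 -0.001 -0.867]]
model err [ 0.014 -0.002  0.014] [-1.4    0.037 -0.54 ]
```

>>> apply_moves([
  {"slide":[0,0,-0.001],"angular":[0,0,0],"grip":1},
  {"slide":[0,0,-0.001],"angular":[0,0,0],"grip":1},
  {"slide":[0,0,-0.001],"angular":[0,0,0],"grip":1},
  {"slide":[0,0,-0.001],"angular":[0,0,0],"grip":1},
  {"slide":[0,0,-0.001],"angular":[0,0,0],"grip":1},
])

```text
time: 22.1
tcp_pos: [0.4988, -0.3378, 0.1195]
eef_rot: [-0.002, 2.619, -0.001]
ft_force: [0.1, 1.6, 5.1]
gripper_width: 0.07
grasp_force: 44.9
```

Gripped. Lifting gently.

>>> apply_moves([
  {"slide":[0,0,0.01],"angular":[0,0,0],"grip":1},
  {"slide":[0,0,0.03],"angular":[0,0,0],"grip":1},
  {"slide":[0,0,0.06],"angular":[0,0,0],"grip":1},
  {"slide":[-0.01,0,0.09],"angular":[0,0,0],"grip":1},
  {"slide":[-0.02,0,0.11],"angular":[0,0,0],"grip":1},
  {"slide":[-0.03,0.01,0.12],"angular":[0,0,0],"grip":1},
  {"slide":[-0.03,0.01,0.12],"angular":[0,0,0],"grip":1},
  {"slide":[-0.03,0.01,0.12],"angular":[0,0,0],"grip":1},
])

```text
time: 22.9
tcp_pos: [0.4679, -0.3278, 0.2389]
eef_rot: [-0.001, 2.62, -0.001]
ft_force: [0.5, -0.4, -2.4]
gripper_width: 0.071
grasp_force: 44.9
```

```bash
python3 q.py; cat > t10.py <<'E'
from h import *
from scipy.optimize import least_squares
np.set_printoptions(precision=4,suppress=True)
o=monitor.get_obs(); print(o['time'],o['ft_force'],o['gripper_width'])
S,T=cal('side'),cal('top')
def dark(im,u,v,r,thr=110):
    u,v=int(round(u)),int(round(v)); p=cv2.resize(im[v-r:v+r+1,u-r:u+r+1],None,fx=4,fy=4,interpolation=cv2.INTER_CUBIC).astype(int).sum(2)
    m=p<thr; ys,xs=np.nonzero(m); return (u-r+(xs.mean()+.5)/4-.5, v-r+(ys.mean()+.5)/4-.5, len(xs)) if len(xs) else None
for tag in ('old','new'):
    s=np.load('b_side.npy') if tag=='old' else optics.camera('side'); t=np.load('b_top.npy') if tag=='old' else optics.camera('top')
    if tag=='new': np.save('c_side.npy',s);np.save('c_top.npy',t)
    for thr in (100,130): print(tag,thr,'sleeve',dark(s,288.4,197,5,thr),'ball',dark(s,279.6,211.6,4,thr),'top sleeve',dark(t,306,177,4,thr))
    print(s[190:217:2,288].sum(1) if 0 else '', [(n,np.round(b['bbox'],1)) for n in('snap_hook','hook_grip') for b in (nets.boxes_of('side',n)[:1]+nets.boxes_of('top',n)[:1])] if tag=='new' else '')
d=np.abs(np.load('c_side.npy').astype(int)-np.load('b_side.npy'))[160:220,255:300].sum(2); print('diff',d.mean(),d.max(),(d>90).sum())
# pail in wrist image
im=optics.camera('wrist'); c=cal('wrist')
print([np.round(b['bbox'],1) for b in nets.boxes_of('wrist','pail')[:2]])
for dx in (.02,.025,.03):
    O=np.array(o['tcp_pos'])+[dx,0,-.118]; k=np.linspace(0,2*np.pi,60); print(dx,'rim rows/cols',np.r_[proj(c,O+np.c_[.043*np.cos(k),.043*np.sin(k),.062+0*k]).min(0),proj(c,O+np.c_[.043*np.cos(k),.043*np.sin(k),.062+0*k]).max(0)], proj(c,O+[[.0475,0,.09],[.038,0,.122]]).ravel())
E
python3 t10.py
```

```text
[ 0.983  0.201 -0.276  2.086 -0.579  0.533  2.75 ] [ 0.468 -0.328  0.239]
[[-0.867 -0.001  0.498]
 [-0.001  1.    -0.001]
 [-0.498 -0.001 -0.867]]
model err [0.008 0.016 0.009] [-1.398  0.038 -0.54 ]
22.9 [ 0.4566 -0.4289 -2.3797] 0.070849275992182
old 100 sleeve (np.float64(287.4455882352941), np.float64(198.24558823529412), 85) ball None top sleeve None
old 130 sleeve (np.float64(287.81081081081084), np.float64(198.01351351351352), 222) ball None top sleeve None
 
new 100 sleeve (np.float64(285.65368852459017), np.float64(198.41188524590163), 61) ball None top sleeve None
new 130 sleeve (np.float64(285.6128318584071), np.float64(197.72234513274336), 226) ball None top sleeve None
 [('snap_hook', array([265. , 173.1, 289.5, 210.2])), ('snap_hook', array([303.3, 163.3, 311.2, 179.6])), ('hook_grip', array([265.1, 170.2, 289.5, 212.4])), ('hook_grip', array([300.7, 157.4, 315.2, 178.9]))]
diff 17.058888888888887 328 104
[array([259.8, 124. , 399.2, 318.7]), array([125.5,   0. , 253.1,  86.1])]
0.02 rim rows/cols [260.0444 157.8435 394.9043 250.3155] [327.1621 287.6002 327.467  327.1087]
0.025 rim rows/cols [261.0906 164.8345 393.7577 254.3218] [327.1204 291.326  327.4142 330.6832]
0.03 rim rows/cols [262.1033 171.5715 392.6478 258.2173] [327.0799 294.9416 327.3632 334.1373]
```

```bash
cat > t11.py <<'E'
from h import *
from scipy.optimize import least_squares
np.set_printoptions(precision=4,suppress=True)
th=np.linspace(np.pi,0,9); bow=np.c_[18*np.cos(th),0*th,-6+18*np.sin(th)]; ph=np.linspace(np.pi,2*np.pi,9)
CL=np.vstack([[[18,0,-42],[18,0,-20]],bow[::-1],[[-24,0,-28],[-30,0,-50],[-30,0,-87],[-22,-8,-100],[-14,-16,-116]],np.c_[-14+0*ph,16*np.cos(ph),-122+16*np.sin(ph)],[[-14,19,-113],[-14,22,-108]]])/1000
def hookR(v): return Rz(np.degrees(v[1]))*Ro.from_euler('y',v[2])
def hook(v,P,rz=.289,rx=.6365):
    return np.array([rx+.1369*v[0],v[0],rz])+hookR(v).apply(P)
def box(C,v):
    p=proj(C,hook(v,CL)); r=.004*C['fx']/1.15; return np.r_[p.min(0)-r,p.max(0)+r]
if __name__=='__main__':
    S,T=cal('side'),cal('top')
    bs=np.array([265,172.5,289.5,211]); bt=np.array([302.5,162,312,179.3])
    def f(v): return np.r_[2*(proj(S,hook(v,(-.03,0,-.067)))[0]-[286.3,197]),.7*(box(S,v)-bs),.7*(box(T,v)-bt)]
    r=least_squares(f,[0,-.1,-.12],loss='soft_l1',diff_step=1e-3); print('y,yaw,lean',r.x[0],np.degrees(r.x[1:]),np.round(r.fun,1)); print('curl',hook(r.x,(-.014,0,-.13)),'ball',hook(r.x,(-.014,.021,-.108)))
    # pail rim in wrist image
    im=optics.camera('wrist'); c=cal('wrist'); o=monitor.get_obs()
    hsv=cv2.cvtColor(im,cv2.COLOR_RGB2HSV); m=cv2.inRange(hsv,(105,110,50),(130,255,255)); m[:, :240]=0; m[:,420:]=0
    ys,xs=np.nonzero(m); print('blue',len(xs),xs.min(),xs.max(),ys.min(),ys.max(), 'row at col 327:',ys[np.abs(xs-327)<6].tolist()[:40], 'sides rows',ys[xs<xs.min()+4].mean(),ys[xs>xs.max()-4].mean())
E
python3 t11.py
```

```text
y,yaw,lean -0.005343714639122892 [-8.5116 -8.8644] [-0.2 -0.1  1.2 -1.  -0.5  2.1 -2.4 -3.   3.  -0. ]
curl [ 0.6419 -0.0063  0.1584] ball [0.6417 0.015  0.1801]
blue 1242 240 398 0 248 row at col 327: [] sides rows 25.29268292682927 208.88659793814432
```

```bash
cat > t12.py <<'E'
from t11 import *
v=[-.0053,np.radians(-8.5),np.radians(-8.9)]
def tcp(P,off=(.024,0,.0035),yaw=-8.5): return hook(v,np.array(P)/1000)-Rz(yaw).apply(off)
for n,P in (('A',(-17,48,-86)),('B',(-17,24,-92)),('C',(-17,12,-102)),('D',(-17,3,-116)),('E',(-17,0,-128)),('F',(-17,0,-134))): print(n,tcp(P))
if __name__=='__main__':
    T=cal('top')
    for l in ('jar_1','tin_1'):
        for b in nets.boxes_of('top',l)[:4]: u=b['bbox']; print(l,np.round(u),onplane(T,(u[0]+u[2])/2,u[3],.1)[:2],onplane(T,(u[0]+u[2])/2,u[3],.04)[:2])
    import sim
    q=np.array(monitor.get_obs()['q'])
    for X,n in (([.468,-.15,.2],7),([.48,.04,.2],7),(tcp((-17,48,-86)),6),(tcp((-17,0,-130)),4)): q=sim.go(q,X,toolR(-8.5,30)*K,n); print(np.round(q,2),sim.pose(q)[0]-X)
    d1([.47,.05,.235],toolR(-8.5,30)*K)
E
sed -i 's/^for l in/if 1:\n  pass\nfor l in/' t12.py; python3 t12.py
```

```text
A [0.6157 0.0462 0.1979]
B [0.6131 0.0224 0.192 ]
C [0.6128 0.0103 0.1821]
D [0.6136 0.001  0.1683]
E [ 0.615  -0.0022  0.1564]
F [ 0.6159 -0.0023  0.1505]
jar_1 [230. 141. 256. 149.] [0.7189 0.1905] [0.7302 0.2015]
jar_1 [258. 142. 283. 159.] [0.6874 0.1094] [0.6974 0.1169]
tin_1 [291. 138. 315. 156.] [0.6965 0.0141] [0.7069 0.0175]
tin_1 [325. 139. 351. 161.] [ 0.6787 -0.0892] [ 0.6883 -0.0902]
tin_1 [301. 154. 314. 179.] [0.6272 0.0007] [0.6346 0.0035]
[ 0.6   0.12 -0.26  2.33 -0.46  0.21  2.2 ] [-0.  0. -0.]
[-0.62  0.11  0.37  2.34  0.59  0.24  0.62] [ 0. -0.  0.]
[-0.39  0.3   0.2   2.1   0.35  0.26  0.9 ] [0. 0. 0.]
[-0.24  0.37  0.16  2.14  0.35  0.15  0.98] [-0.0058 -0.0027 -0.0027]
slide [ 0.0016  0.3779 -0.0039] ang [ 0.03 -0.09 -8.55]
```

```bash
cat > t13.py <<'E'
from t12 import tcp
from sim import *
from h import toolR,monitor,K
q0=np.array(monitor.get_obs()['q']); R=lambda y:toolR(y,30)*K
for z in (.26,.3,.36,.42):
  for x in (.42,.47,.52):
   for yy in ((-8.5,-8.5),(0,-8.5),(-25,-8.5),(10,-8.5),(-8.5,15),(-25,10)):
    q=q0.copy(); ms=[]
    for X,n,y in (([x,-.2,z],8,yy[0]),([x,.05,z],10,yy[1]),(tcp((-17,48,-70)),8,-8.5),(tcp((-17,24,-90)),3,-8.5),(tcp((-17,0,-118)),3,-8.5),(tcp((-17,0,-134)),3,-8.5)):
        q=go(q,X,R(y),n); ms.append((np.linalg.norm(pose(q)[0]-X),q[5]-.15))
    if max(m[0] for m in ms)<.004 and q[5]>.22: print(z,x,yy,'q6 final margin %.2f min %.2f'%(ms[-1][1],min(m[1] for m in ms)),np.round(q,2))
E
python3 t13.py | grep q6
```

```text
0.26 0.42 (-8.5, -8.5) q6 final margin 0.40 min 0.28 [ 0.57  0.53 -0.93  2.16  1.45  0.55 -0.02]
0.26 0.42 (-25, -8.5) q6 final margin 0.41 min 0.22 [ 0.58  0.53 -0.94  2.16  1.45  0.56 -0.02]
0.26 0.42 (-8.5, 15) q6 final margin 0.13 min 0.13 [ 0.18  0.39 -0.39  2.15  1.22  0.28  0.15]
0.26 0.42 (-25, 10) q6 final margin 0.09 min 0.09 [ 0.1   0.38 -0.28  2.15  1.15  0.24  0.22]
0.26 0.47 (-8.5, -8.5) q6 final margin 0.20 min 0.20 [ 0.3   0.42 -0.55  2.15  1.31  0.35  0.08]
0.26 0.47 (0, -8.5) q6 final margin 0.26 min 0.26 [ 0.4   0.45 -0.68  2.15  1.37  0.41  0.03]
0.26 0.47 (10, -8.5) q6 final margin 0.32 min 0.28 [ 0.49  0.48 -0.8   2.16  1.41  0.47  0.01]
0.3 0.42 (0, -8.5) q6 final margin 0.23 min 0.23 [ 0.36  0.44 -0.63  2.15  1.34  0.38  0.05]
0.3 0.42 (-25, -8.5) q6 final margin 0.30 min 0.30 [ 0.46  0.47 -0.77  2.16  1.4   0.45  0.01]
0.3 0.42 (-8.5, 15) q6 final margin 0.16 min 0.16 [ 0.25  0.41 -0.47  2.15  1.27  0.31  0.11]
0.3 0.42 (-25, 10) q6 final margin 0.13 min 0.13 [ 0.18  0.39 -0.39  2.15  1.22  0.28  0.15]
0.3 0.47 (-8.5, -8.5) q6 final margin 0.31 min 0.31 [ 0.4
[... 1809 characters left out ...]
.44 -0.66  2.15  1.36  0.4   0.04]
0.42 0.47 (-8.5, 15) q6 final margin 0.15 min 0.15 [ 0.23  0.4  -0.44  2.15  1.25  0.3   0.12]
0.42 0.47 (-25, 10) q6 final margin 0.11 min 0.11 [ 0.15  0.39 -0.34  2.15  1.19  0.26  0.18]
0.42 0.52 (-8.5, -8.5) q6 final margin 0.20 min 0.20 [ 0.31  0.42 -0.55  2.15  1.31  0.35  0.08]
0.42 0.52 (0, -8.5) q6 final margin 0.24 min 0.24 [ 0.37  0.44 -0.64  2.15  1.35  0.39  0.05]
0.42 0.52 (-25, -8.5) q6 final margin 0.12 min 0.12 [ 0.16  0.39 -0.36  2.15  1.2   0.27  0.17]
0.42 0.52 (10, -8.5) q6 final margin 0.27 min 0.27 [ 0.42  0.46 -0.71  2.16  1.38  0.42  0.03]
0.42 0.52 (-8.5, 15) q6 final margin 0.07 min 0.07 [ 0.06  0.38 -0.23  2.15  1.1   0.22  0.26]
```

>>> apply_moves([
  {"slide":[0,0.02,0.015],"angular":[0,0,-2],"grip":1},
  {"slide":[0,0.05,0.03],"angular":[0,0,-4],"grip":1},
  {"slide":[0,0.09,0.045],"angular":[0,0,-6],"grip":1},
  {"slide":[0,0.13,0.06],"angular":[0,0,-8.5],"grip":1},
  {"slide":[0,0.17,0.06],"angular":[0,0,-8.5],"grip":1},
  {"slide":[0,0.21,0.06],"angular":[0,0,-8.5],"grip":1},
  {"slide":[0,0.25,0.06],"angular":[0,0,-8.5],"grip":1},
  {"slide":[0,0.29,0.06],"angular":[0,0,-8.5],"grip":1},
])

```text
time: 24.25
tcp_pos: [0.468, -0.036, 0.2993]
eef_rot: [0.192, 2.613, -0.053]
ft_force: [1.1, -0.3, -1.1]
gripper_width: 0.073
grasp_force: 44.9
```

>>> apply_moves([
  {"slide":[0,0.04,0],"angular":[0,0,0],"grip":1},
  {"slide":[0,0.07,0],"angular":[0,0,0],"grip":1},
  {"slide":[0,0.09,-0.01],"angular":[0,0,0],"grip":1},
  {"slide":[0,0.1,-0.03],"angular":[0,0,0],"grip":1},
  {"slide":[0.01,0.1,-0.05],"angular":[0,0,0],"grip":1},
  {"slide":[0.03,0.1,-0.07],"angular":[0,0,0],"grip":1},
  {"slide":[0.05,0.1,-0.085],"angular":[0,0,0],"grip":1},
  {"slide":[0.05,0.1,-0.085],"angular":[0,0,0],"grip":1},
])

```text
time: 25.05
tcp_pos: [0.5195, 0.0612, 0.2128]
eef_rot: [0.197, 2.614, -0.052]
ft_force: [-0.2, -0.3, -0.4]
gripper_width: 0.073
grasp_force: 44.9
```

```bash
python3 q.py; cat > t14.py <<'E'
from t12 import *
from scipy.optimize import least_squares
import sys
o=monitor.get_obs(); print(o['time'],o['tcp_pos'],o['ft_force'],o['gripper_width'])
im=optics.camera('wrist'); c=cal('wrist'); np.save('hw.npy',im)
for l in ('snap_hook','pail','rail_stand'): print(l,[(np.round(b['bbox'],1),round(b['score'],2)) for b in nets.boxes_of('wrist',l)[:3]])
p=proj(c,hook(v,CL)); print('pred hook',p.min(0),p.max(0),'ball',proj(c,hook(v,(-.014,.021,-.108)))[0],'sleeve',proj(c,hook(v,(-.03,0,-.067)))[0],'curl bottom',proj(c,hook(v,(-.014,0,-.138)))[0],'rail',proj(c,[[.6365+.1369*y,y,.289] for y in (-.1,.1)]).ravel())
g=im.astype(int).sum(2)
for u in (int(sys.argv[1]),int(sys.argv[2])):
    r=np.nonzero(g[:,u]>480)[0]; print(u,'bright rows',r[:60].tolist())
d1([.58,.045,.205],toolR(-8.5,30)*K); d1(tcp((-17,48,-86)),toolR(-8.5,30)*K)
E
python3 t14.py 150 500
```

```text
[ 0.682  0.252 -1.077  2.237  1.045  0.529  0.229] [0.52  0.061 0.213]
[[-0.857  0.15   0.492]
 [ 0.13   0.989 -0.074]
 [-0.498  0.001 -0.867]]
model err [ 0.008 -0.037  0.008] [-1.376  0.243 -0.539]
A [0.6157 0.0462 0.1979]
B [0.6131 0.0224 0.192 ]
C [0.6128 0.0103 0.1821]
D [0.6136 0.001  0.1683]
E [ 0.615  -0.0022  0.1564]
F [ 0.6159 -0.0023  0.1505]
25.05 [0.5195 0.0612 0.2128] [-0.2063 -0.3325 -0.4219] 0.07276058961811946
snap_hook []
pail [(array([257.2, 123.3, 396.4, 321. ]), 0.62)]
rail_stand []
pred hook [238.5153 292.2744] [293.6286 526.6467] ball [292.407  322.0007] sleeve [256.3425 360.5842] curl bottom [271.3438 292.2744] rail [ 82.2457 499.1829 425.6481 498.1076]
150 bright rows [238, 239, 240, 241, 242, 243, 244, 245, 246, 247, 248, 249, 250, 251, 252, 253, 254, 255, 256, 257, 272, 273, 278, 279, 280, 281, 282, 283, 284, 285, 286, 287, 288, 289, 290, 291, 292, 293, 294]
500 bright rows [218, 219, 220, 221, 222, 223, 224, 225, 226, 227, 228, 229, 230, 231, 232, 233, 234, 235, 236, 237, 238, 239, 240, 241, 245, 262, 263]
slide [ 0.0622 -0.0179 -0.009 ] ang [-0.01 -0.15 -0.12]
slide [ 0.0979 -0.0167 -0.0161] ang [-0.01 -0.15 -0.12]
```

>>> apply_moves([
  {"slide":[0.02,0,-0.004],"angular":[0,0,0],"grip":1},
  {"slide":[0.045,0,-0.008],"angular":[0,0,0],"grip":1},
  {"slide":[0.07,-0.004,-0.012],"angular":[0,0,0],"grip":1},
  {"slide":[0.088,-0.01,-0.014],"angular":[0,0,0],"grip":1},
  {"slide":[0.097,-0.017,-0.016],"angular":[0,0,0],"grip":1},
  {"slide":[0.097,-0.017,-0.016],"angular":[0,0,0],"grip":1},
])

```text
time: 25.85
tcp_pos: [0.6157, 0.0434, 0.1987]
eef_rot: [0.196, 2.612, -0.054]
ft_force: [-0.5, 0.0, -1.7]
gripper_width: 0.071
grasp_force: 44.9
```

```bash
cat > t15.py <<'E'
from t12 import *
o=monitor.get_obs(); print(o['time'],o['tcp_pos'],o['ft_force'],o['q'])
S,T=cal('side'),cal('top'); s=optics.camera('side'); t=optics.camera('top')
for n,C in (('side',S),('top',T)):
    print(n,[(l,np.round(b['bbox'],1),round(b['score'],2)) for l in ('snap_hook','pail') for b in nets.boxes_of(n,l)[:2]],'pred hook',box(C,v))
    N=np.array(o['tcp_pos'])+Rz(-8.5).apply([.024,0,.0035]); k=np.linspace(0,2*np.pi,40)
    p=proj(C,np.vstack([N+np.c_[.043*np.cos(k),.043*np.sin(k),-.061+0*k],N+Rz(-8.5).apply([[.0515,0,-.01],[-.0515,0,-.01],[.04,0,0],[-.04,0,0]])])); print('pred pail rim+bail',p.min(0),p.max(0))
from t10h import dark
print('sleeve now',dark(s,286,197.5,6,130),'pred',proj(S,hook(v,(-.03,0,-.067)))[0])
for P in ((-17,24,-92),(-17,12,-102),(-17,3,-116),(-17,0,-126),(-17,0,-132)): print(P,np.round(tcp(P)-o['tcp_pos'],4))
E
python3 - <<'E'
s=open('t10.py').read(); i=s.index('def dark'); j=s.index('for tag')
open('t10h.py','w').write('import cv2,numpy as np\n'+s[i:j])
E
python3 t15.py | grep -v '^[A-F] '
```

```text
25.85 [0.6157 0.0434 0.1987] [-0.5219  0.0107 -1.6662] [ 0.5824  0.4524 -0.9592  2.0607  1.1742  0.6052  0.2436]
side [('snap_hook', array([265.1, 172.1, 287.1, 209.6]), 0.84), ('pail', array([257.6, 208.8, 288.5, 253.7]), 0.79)] pred hook [266.6562 171.103  288.7108 214.0032]
pred pail rim+bail [253.5217 208.845 ] [293.5991 242.3084]
top [('snap_hook', array([303.1, 158.9, 310.5, 178. ]), 0.48), ('pail', array([443.1, 242. , 467. , 270.7]), 0.69), ('pail', array([276.6, 152.5, 305. , 183.1]), 0.65)] pred hook [299.1032 157.7389 316.3398 179.2612]
pred pail rim+bail [278.2176 152.2524] [308.4008 189.2239]
sleeve now (np.float64(285.0524193548387), np.float64(197.25725806451612), 155) pred [286.1986 196.9521]
(-17, 24, -92) [-0.0026 -0.021  -0.0067]
(-17, 12, -102) [-0.0028 -0.0331 -0.0166]
(-17, 3, -116) [-0.002  -0.0423 -0.0305]
(-17, 0, -126) [-0.0009 -0.0455 -0.0403]
(-17, 0, -132) [-0.     -0.0456 -0.0463]
```

>>> apply_moves([
  {"slide":[0.001,-0.01,-0.003],"angular":[0,0,0],"grip":1},
  {"slide":[0.001,-0.02,-0.006],"angular":[0,0,0],"grip":1},
  {"slide":[0.001,-0.028,-0.011],"angular":[0,0,0],"grip":1},
  {"slide":[0.001,-0.034,-0.017],"angular":[0,0,0],"grip":1},
  {"slide":[0.001,-0.034,-0.017],"angular":[0,0,0],"grip":1},
])

```text
time: 26.65
tcp_pos: [0.6157, 0.0093, 0.1797]
eef_rot: [0.195, 2.615, -0.054]
ft_force: [0.0, 0.1, -2.3]
gripper_width: 0.075
grasp_force: 44.9
```

>>> apply_moves([
  {"slide":[0.001,-0.005,-0.007],"angular":[0,0,0],"grip":1},
  {"slide":[0.001,-0.009,-0.014],"angular":[0,0,0],"grip":1},
  {"slide":[0.001,-0.009,-0.014],"angular":[0,0,0],"grip":1},
])

```text
time: 26.95
tcp_pos: [0.6167, 0.0013, 0.1657]
eef_rot: [0.194, 2.615, -0.054]
ft_force: [-0.1, -0.6, -1.3]
gripper_width: 0.071
grasp_force: 44.9
```

```bash
python3 t15.py | grep -v '^[A-F] '
```

```text
26.95 [0.6167 0.0013 0.1657] [-0.1066 -0.5696 -1.3313] [ 0.6154  0.49   -0.8928  2.0912  1.2759  0.53    0.2189]
side [('snap_hook', array([264.9, 174.9, 289.3, 214.5]), 0.73), ('snap_hook', array([199. , 269.4, 234.9, 311. ]), 0.65), ('pail', array([264.4, 203.4, 292.7, 244.5]), 0.91), ('pail', array([223.1, 218.9, 249.3, 247.3]), 0.74)] pred hook [266.6562 171.103  288.7108 214.0032]
pred pail rim+bail [258.6463 202.4717] [297.1487 234.6779]
top [('snap_hook', array([301.8, 159.5, 310.2, 178.6]), 0.65), ('pail', array([293.2, 156.8, 324.5, 182.5]), 0.58), ('pail', array([440.1, 241.6, 469.5, 270.9]), 0.55)] pred hook [299.1032 157.7389 316.3398 179.2612]
pred pail rim+bail [293.8674 153.6674] [323.3539 189.7502]
sleeve now (np.float64(285.80462962962963), np.float64(195.2111111111111), 270) pred [286.1986 196.9521]
(-17, 24, -92) [-0.0036  0.021   0.0263]
(-17, 12, -102) [-0.0039  0.0089  0.0164]
(-17, 3, -116) [-0.0031 -0.0003  0.0026]
(-17, 0, -126) [-0.002  -0.0035 -0.0073]
(-17, 0, -132) [-0.0011 -0.0036 -0.0132]
```

>>> apply_moves([
  {"slide":[0,-0.002,-0.004],"angular":[0,0,0],"grip":1},
  {"slide":[0,-0.003,-0.008],"angular":[0,0,0],"grip":1},
  {"slide":[0,-0.003,-0.008],"angular":[0,0,0],"grip":1},
  {"slide":[0,-0.003,-0.008],"angular":[0,0,0],"grip":1},
])

```text
time: 27.65
tcp_pos: [0.6173, -0.0008, 0.1589]
eef_rot: [0.193, 2.614, -0.053]
ft_force: [-1.1, -0.3, -0.5]
gripper_width: 0.069
grasp_force: 44.9
```

>>> apply_moves([
  {"slide":[0,0,-0.0015],"angular":[0,0,0],"grip":1},
  {"slide":[0,0,-0.003],"angular":[0,0,0],"grip":1},
  {"slide":[0,0,-0.003],"angular":[0,0,0],"grip":1},
  {"slide":[0,0,-0.003],"angular":[0,0,0],"grip":1},
])

```text
time: 28.05
tcp_pos: [0.6174, -0.0008, 0.1561]
eef_rot: [0.192, 2.613, -0.053]
ft_force: [-0.4, -0.3, -2.1]
gripper_width: 0.076
grasp_force: 44.9
```

>>> apply_moves([
  {"slide":[0,0,-0.0015],"angular":[0,0,0],"grip":1},
  {"slide":[0,0,-0.003],"angular":[0,0,0],"grip":1},
  {"slide":[0,0,-0.003],"angular":[0,0,0],"grip":1},
  {"slide":[0,0,-0.003],"angular":[0,0,0],"grip":1},
])

```text
time: 28.45
tcp_pos: [0.6178, -0.0007, 0.1536]
eef_rot: [0.192, 2.612, -0.053]
ft_force: [-0.2, -0.5, 1.9]
gripper_width: 0.074
grasp_force: 44.9
```

>>> apply_moves([
  {"slide":[0,0,-0.001],"angular":[0,0,0],"grip":1},
  {"slide":[0,0,-0.002],"angular":[0,0,0],"grip":1},
  {"slide":[0,0,-0.002],"angular":[0,0,0],"grip":1},
  {"slide":[0,0,-0.002],"angular":[0,0,0],"grip":1},
])

```text
time: 28.85
tcp_pos: [0.6189, -0.0005, 0.1528]
eef_rot: [0.191, 2.61, -0.052]
ft_force: [-0.3, -0.0, 7.0]
gripper_width: 0.071
grasp_force: 44.9
```

Contact came at z≈0.1535, where the curl's seat was predicted (0.1545). I'll ease off 2 mm and release.

>>> apply_moves([
  {"slide":[0,0,0.001],"angular":[0,0,0],"grip":1},
  {"slide":[0,0,0.0022],"angular":[0,0,0],"grip":1},
  {"slide":[0,0,0.0022],"angular":[0,0,0],"grip":1},
], grip_force=20)

```text
time: 29.15
tcp_pos: [0.617, -0.001, 0.1531]
eef_rot: [0.193, 2.614, -0.053]
ft_force: [-0.6, 0.2, 1.4]
gripper_width: 0.078
grasp_force: 19.8
```

```bash
python3 t15.py | grep -v '^[A-F] '
```

```text
29.15 [ 0.617  -0.001   0.1531] [-0.569   0.2093  1.4108] [ 0.597   0.5067 -0.8655  2.1003  1.332   0.5163  0.1689]
side [('snap_hook', array([266.6, 174.3, 290.9, 212.3]), 0.8), ('pail', array([264.2, 204.8, 292.7, 243.3]), 0.86)] pred hook [266.6562 171.103  288.7108 214.0032]
pred pail rim+bail [259.151  204.5713] [297.2992 236.4509]
top [('snap_hook', array([298.2, 160.8, 310.7, 181.8]), 0.68), ('pail', array([291.8, 153.4, 322.9, 182.3]), 0.75), ('pail', array([439.7, 241.9, 468.9, 269.8]), 0.65)] pred hook [299.1032 157.7389 316.3398 179.2612]
pred pail rim+bail [294.9826 154.2989] [324.2071 190.0516]
sleeve now (np.float64(287.5187074829932), np.float64(195.7593537414966), 294) pred [286.1986 196.9521]
(-17, 24, -92) [-0.004   0.0233  0.0389]
(-17, 12, -102) [-0.0042  0.0112  0.029 ]
(-17, 3, -116) [-0.0034  0.002   0.0152]
(-17, 0, -126) [-0.0023 -0.0012  0.0053]
(-17, 0, -132) [-0.0014 -0.0013 -0.0006]
```

>>> apply_moves([
  {"slide":[0,0,0],"angular":[0,0,0],"grip":0.85},
  {"slide":[0,0,0],"angular":[0,0,0],"grip":0.75},
  {"slide":[0,0,0],"angular":[0,0,0],"grip":0.6},
  {"slide":[0,0,0],"angular":[0,0,0],"grip":0.4},
  {"slide":[0,0,0],"angular":[0,0,0],"grip":0.1},
  {"slide":[0,0,0],"angular":[0,0,0],"grip":-0.2},
  {"slide":[0,0,0],"angular":[0,0,0],"grip":-0.3},
  {"slide":[0,0,0],"angular":[0,0,0],"grip":-0.3},
])

```text
time: 30.25
tcp_pos: [0.6174, -0.0008, 0.1533]
eef_rot: [0.193, 2.613, -0.053]
ft_force: [0.4, 0.9, -0.4]
gripper_width: 0.615
grasp_force: 0.0
```

```bash
python3 t15.py | grep -v '^[A-F] '|head -7
```

```text
30.25 [ 0.6174 -0.0008  0.1533] [ 0.4133  0.916  -0.3696] [ 0.5968  0.5067 -0.8656  2.0998  1.3323  0.5162  0.1687]
side [('snap_hook', array([268.6, 172.9, 291. , 215.9]), 0.75), ('snap_hook', array([230.5, 101.8, 312. , 317.9]), 0.18), ('pail', array([262.7, 207.6, 293.5, 248.1]), 0.95)] pred hook [266.6562 171.103  288.7108 214.0032]
pred pail rim+bail [259.0105 204.5395] [297.1633 236.4249]
top [('snap_hook', array([299.6, 160.5, 309.1, 178.7]), 0.64), ('pail', array([294.2, 157.3, 322.1, 188.2]), 0.75), ('pail', array([439. , 243.4, 466.8, 269.4]), 0.62)] pred hook [299.1032 157.7389 316.3398 179.2612]
pred pail rim+bail [294.935  154.1763] [324.1634 189.9332]
sleeve now (np.float64(287.5855263157895), np.float64(196.29229323308272), 266) pred [286.1986 196.9521]
(-17, 24, -92) [-0.0043  0.0232  0.0387]
```

The pail stays in place, hanging. I'll open fully and back out along the tool axis.

>>> apply_moves([
  {"slide":[0,0,0],"angular":[0,0,0],"grip":-0.7},
  {"slide":[0,0,0],"angular":[0,0,0],"grip":-0.7},
  {"slide":[-0.008,0.001,0.014],"angular":[0,0,0],"grip":-0.7},
  {"slide":[-0.02,0.003,0.032],"angular":[0,0,0],"grip":-0.7},
  {"slide":[-0.034,0.005,0.055],"angular":[0,0,0],"grip":-0.7},
  {"slide":[-0.055,0.008,0.075],"angular":[0,0,0],"grip":-0.7},
  {"slide":[-0.085,0.012,0.1],"angular":[0,0,0],"grip":-0.7},
  {"slide":[-0.12,0.017,0.12],"angular":[0,0,0],"grip":-0.7},
])

```text
time: 31.35
tcp_pos: [0.515, 0.0136, 0.2685]
eef_rot: [0.191, 2.611, -0.043]
ft_force: [-1.5, -0.6, 0.5]
gripper_width: 0.852
grasp_force: 0.0
```

>>> apply_moves([
  {"slide":[-0.02,0.02,0.01],"angular":[0,0,0],"grip":-0.7},
  {"slide":[-0.02,0.06,0.01],"angular":[0,0,0],"grip":-0.7},
  {"slide":[-0.02,0.1,0.01],"angular":[0,0,0],"grip":-0.7},
  {"slide":[-0.02,0.12,0.01],"angular":[0,0,0],"grip":-0.7},
  {"slide":[-0.02,0.12,0.01],"angular":[0,0,0],"grip":-0.7},
  {"slide":[-0.02,0.12,0.01],"angular":[0,0,0],"grip":-0.7},
  {"slide":[-0.02,0.12,0.01],"angular":[0,0,0],"grip":-0.7},
  {"slide":[-0.02,0.12,0.01],"angular":[0,0,0],"grip":-0.7},
])

```text
time: 32.15
tcp_pos: [0.4962, 0.1305, 0.2782]
eef_rot: [0.198, 2.61, -0.045]
ft_force: [0.9, 0.4, 0.3]
gripper_width: 0.855
grasp_force: 0.0
```

```bash
cat > t16.py <<'E'
from t12 import *
from t10h import dark
o=monitor.get_obs(); print(o['time'],o['tcp_pos'],o['ft_force'])
for k in range(2):
    s=optics.camera('side'); t=optics.camera('top'); np.save('e%d.npy'%k,s)
    for n in ('side','top'): print(n,[(l,np.round(b['bbox'],1),round(b['score'],2)) for l in ('snap_hook','pail') for b in nets.boxes_of(n,l)[:2]])
S,T=cal('side'),cal('top'); N=hook(v,(-.014,0,-.13)); print('notch pred',N)
k=np.linspace(0,2*np.pi,40)
for C in (S,T):
    p=proj(C,np.vstack([N+np.c_[.043*np.cos(k),.043*np.sin(k),-.061+0*k],N+np.c_[.035*np.cos(k),.035*np.sin(k),-.123+0*k],N+Rz(-8.5).apply([[.05,0,-.01],[-.05,0,-.01]])])); print('pred pail',p.min(0),p.max(0))
d=np.abs(np.load('e0.npy').astype(int)-np.load('e1.npy'))[165:255,245:300].sum(2); print('motion',d.mean(),(d>90).sum())
E
python3 t16.py | grep -v '^[A-F] '
```

```text
32.15 [0.4962 0.1305 0.2782] [0.8651 0.3679 0.3074]
side [('snap_hook', array([267.9, 173. , 288.4, 212.4]), 0.55), ('snap_hook', array([213.6, 243.6, 244.9, 284.4]), 0.54), ('pail', array([264. , 202.8, 302.5, 247.1]), 0.7), ('pail', array([376. , 108.5, 405.2, 147.7]), 0.66)]
top [('snap_hook', array([297.9, 159.9, 310.7, 180. ]), 0.61), ('pail', array([293.4, 158.5, 322.8, 192.4]), 0.79), ('pail', array([439.5, 243.6, 468.6, 268.1]), 0.71)]
side [('snap_hook', array([268. , 173.2, 292.3, 214.4]), 0.86), ('snap_hook', array([260.7, 204.7, 298.6, 242.3]), 0.43), ('pail', array([263. , 206.2, 299.8, 247. ]), 0.75), ('pail', array([374.5, 107.2, 402. , 145.8]), 0.72)]
top [('snap_hook', array([302.9, 161.3, 311. , 180.9]), 0.58), ('snap_hook', array([295.5, 158.8, 321.6, 191.2]), 0.23), ('pail', array([293.2, 156.4, 323. , 190.2]), 0.67)]
notch pred [ 0.642  -0.0062  0.1584]
pred pail [259.3459 204.6746] [296.3896 244.8833]
pred pail [295.5176 154.2724] [324.7776 189.0238]
motion 4.783030303030303 0
```

The pail hangs where predicted, with no motion between frames. I'll let it settle, then check again and hand in.

>>> apply_moves([
  {"slide":[0,0,0],"angular":[0,0,0],"grip":-0.7},
  {"slide":[0,0,0],"angular":[0,0,0],"grip":-0.7},
  {"slide":[0,0,0],"angular":[0,0,0],"grip":-0.7},
  {"slide":[0,0,0],"angular":[0,0,0],"grip":-0.7},
  {"slide":[0,0,0],"angular":[0,0,0],"grip":-0.7},
  {"slide":[0,0,0],"angular":[0,0,0],"grip":-0.7},
  {"slide":[0,0,0],"angular":[0,0,0],"grip":-0.7},
  {"slide":[0,0,0],"angular":[0,0,0],"grip":-0.7},
])

```text
time: 33.55
tcp_pos: [0.4961, 0.1318, 0.2783]
eef_rot: [0.195, 2.61, -0.043]
ft_force: [-0.7, 0.4, -0.0]
gripper_width: 0.852
grasp_force: 0.0
```

>>> apply_moves([
  {"slide":[0,0,0],"angular":[0,0,0],"grip":-0.7},
  {"slide":[0,0,0],"angular":[0,0,0],"grip":-0.7},
  {"slide":[0,0,0],"angular":[0,0,0],"grip":-0.7},
  {"slide":[0,0,0],"angular":[0,0,0],"grip":-0.7},
  {"slide":[0,0,0],"angular":[0,0,0],"grip":-0.7},
  {"slide":[0,0,0],"angular":[0,0,0],"grip":-0.7},
  {"slide":[0,0,0],"angular":[0,0,0],"grip":-0.7},
  {"slide":[0,0,0],"angular":[0,0,0],"grip":-0.7},
])

```text
time: 34.35
tcp_pos: [0.4961, 0.1319, 0.2783]
eef_rot: [0.195, 2.61, -0.043]
ft_force: [-0.2, 0.4, -0.4]
gripper_width: 0.85
grasp_force: 0.0
```

>>> apply_moves([
  {"slide":[0,0,0],"angular":[0,0,0],"grip":-0.7},
  {"slide":[0,0,0],"angular":[0,0,0],"grip":-0.7},
  {"slide":[0,0,0],"angular":[0,0,0],"grip":-0.7},
  {"slide":[0,0,0],"angular":[0,0,0],"grip":-0.7},
  {"slide":[0,0,0],"angular":[0,0,0],"grip":-0.7},
  {"slide":[0,0,0],"angular":[0,0,0],"grip":-0.7},
  {"slide":[0,0,0],"angular":[0,0,0],"grip":-0.7},
  {"slide":[0,0,0],"angular":[0,0,0],"grip":-0.7},
])

```text
time: 35.15
tcp_pos: [0.4961, 0.1319, 0.2783]
eef_rot: [0.195, 2.61, -0.043]
ft_force: [0.7, 0.4, 0.5]
gripper_width: 0.85
grasp_force: 0.0
```

```bash
cp e1.npy e_old.npy; python3 t16.py | grep -v '^[A-F] '; python3 - <<'E'
import numpy as np
d=np.abs(np.load('e_old.npy').astype(int)-np.load('e1.npy'))[165:255,245:300].sum(2); print('vs 2.4 s ago',d.mean(),(d>90).sum())
from workcell import ctrl; print(ctrl.finish_job())
E
```

```text
35.15 [0.4961 0.1319 0.2783] [0.7243 0.4118 0.5469]
side [('snap_hook', array([268.3, 175. , 292.1, 217. ]), 0.69), ('pail', array([374.2, 106.9, 402.1, 149.3]), 0.98), ('pail', array([262.2, 204.1, 299.7, 244.7]), 0.79)]
top [('pail', array([440. , 243.7, 467.9, 270. ]), 0.78), ('pail', array([294.5, 159.5, 321.7, 189.3]), 0.69)]
side [('snap_hook', array([268.4, 173.8, 292.5, 214.9]), 0.84), ('pail', array([373.5, 107.9, 404.8, 150.9]), 0.96), ('pail', array([263.5, 206.6, 299.6, 247.8]), 0.58)]
top [('snap_hook', array([299.8, 161.8, 312.1, 180. ]), 0.56), ('pail', array([291.2, 158. , 323.1, 189.9]), 0.89), ('pail', array([439.2, 242.6, 466.5, 269.7]), 0.7)]
notch pred [ 0.642  -0.0062  0.1584]
pred pail [259.3459 204.6746] [296.3896 244.8833]
pred pail [295.5176 154.2724] [324.7776 189.0238]
motion 4.7844444444444445 0
vs 2.4 s ago 4.7014141414141415 0
the job is handed in; nothing more can be done
None
```

I handed the job in at about 35 s: the hook is clipped on the rail with its gate shut and the white pail hangs still in the curl, though with my picture views used up I confirmed the hanging by contact force, detector boxes and frame comparison only, and no verdict came back.

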